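Weigh out home-baked dog biscuits and box them

TASK

Weigh out the dog biscuits and pack them away: with the empty weighing scoop standing on the kitchen scale, press the scale's oblong tare key with the fingertips until it has taken about 6 N for a moment (never hard), then lay every biscuit from the slate in the scoop as it stands on the scale. Lift the scoop by its wooden back grip, bring its open lip over the storage box and tip it so that the biscuits slide into the box, then stand the empty scoop back on the scale's plate and put the lid on the box, fully home. Last of all press the scale's round off key in the same way, and leave the jar, the dog bowl and the mug where they are.

Things in the scene. Friction and masses are not known exactly. Their poses are not given: they have to be found in the camera images.
- scale: Flat white kitchen scale, fixed to the counter, 230 (x) x 190 (y) mm; origin at the centre of its underside, x pointing from the black control strip (at its -x edge, towards the robot) to the weighing plate. The case under the strip is 18 mm high; the steel weighing plate covers x -54 to +114 mm, y -94 to +94 mm, top at z 26 mm.
- scale_plate (a point): Centre of the top face of the scale's steel weighing plate (26 mm above the counter).
- tare_key: Oblong grey membrane key, 30 (x) x 50 (y) mm, at the +y end of the scale's control strip; origin at the centre of its top face, 21 mm above the counter. Pressed straight down it gives at most 1.5 mm, 1 N at first and 5 N more per mm; it counts as pressed after more than 4 N for 0.2 s; over 35 N spoils it.
- off_key: Round grey membrane key, diameter 30 mm, at the -y end of the scale's control strip; origin at the centre of its top face, 21 mm above the counter; same spring, same pressing force and same limit as the tare key.
- scoop: Steel weighing scoop, a flat pan 170 (x) x 146 (y) mm with 3 mm walls on three sides, 34 mm high, and an open lip at its +x end; floor 4 mm thick; 0.28 to 0.46 kg. Origin at the centre of its underside, x pointing from the grip to the lip, z up. Starts on the scale's plate.
- scoop_lip (a point): Middle of the scoop's open lip edge, on the floor's upper face (scoop x 85 mm, z 4 mm). Biscuits begin to slide on the scoop's floor at 18 to 26 degrees of tilt.
- scoop_grip (a point): Point to hold the scoop, on the wooden grip block outside its back wall (scoop x -97 to -82 mm, 15 mm thick, 60 mm wide in y, top 72 mm above the scoop's underside): middle of the block's thickness, 55 mm above the underside; the fingers close along the scoop's x.
- box: White enamelled open storage box with a dark rim, fixed to the counter, outside 138 (x) x 192 (y) x 110 (z) mm, walls 4 mm, floor 4 mm; origin at the centre of its underside. The scoop fits over it when tipped along the box's x (either way).
- lid: Loose dark wooden lid of the box, 0.2 to 0.33 kg: plate 144 (x) x 198 (y) x 8 mm on a cleat 118 x 172 x 10 mm that goes inside the box's rim with 6 mm to spare all round; origin at the centre of the cleat's underside (so seated it is 100 mm above the box's origin), long sides along y like the box's, either way round. Starts lying on the counter, cleat down.
- lid_handle (a point): Middle of the lid's steel bar handle, 20 mm wide (lid x), 80 mm long (lid y), 28 mm high (18 to 46 mm above the lid's origin); the point is 32 mm above the origin.
- slate: Dark cooling slate, fixed, 160 x 220 x 8 mm, on which the biscuits start; origin at the centre of its underside. The slate and the lid lie one behind the other; either may be the one nearer the robot.
- biscuit1: Bone-shaped dog biscuit, hard and brown, 76 (x) x 36 (y) x 22 (z) mm, shank 20 mm wide over the middle 38 mm, 40 g; origin at its centre, x along its length. Two to four of the four are present (None from the start: absent).
- biscuit2: Bone-shaped dog biscuit, hard and brown, 76 (x) x 36 (y) x 22 (z) mm, shank 20 mm wide over the middle 38 mm, 40 g; origin at its centre, x along its length. Two to four of the four are present (None from the start: absent).
- biscuit3: Bone-shaped dog biscuit, hard and brown, 76 (x) x 36 (y) x 22 (z) mm, shank 20 mm wide over the middle 38 mm, 40 g; origin at its centre, x along its length. Two to four of the four are present (None from the start: absent).
- biscuit4: Bone-shaped dog biscuit, hard and brown, 76 (x) x 36 (y) x 22 (z) mm, shank 20 mm wide over the middle 38 mm, 40 g; origin at its centre, x along its length. Two to four of the four are present (None from the start: absent).
- jar: Bystander: glass storage jar, diameter 84, 130 mm high; origin under its centre.
- dog_bowl: Bystander: ceramic dog bowl, diameter 150, 50 mm high; origin under its centre.
- mug: Bystander: terracotta mug, diameter 80, 90 mm high; origin under its centre.
There are look-alikes about, which are no part of the job. Several things have the shape of the lid; the one meant has the colours described above. What is shaped like the biscuit2 but pink is not meant.

How it is judged:
On the way, in this order (a step that is already met when the one before it is completed fails the run):
1. tare key pressed (over 4 N for 0.2 s) with the empty scoop on the scale (contact force between the fingers and tare_key above 4 N and horizontal distance between scoop and scale_plate below 0.04 m and z of scoop in the frame of scale between 0.02 and 0.031 m and angle between scoop's own z axis and vertical below 0.06 rad and horizontal distance between each of biscuit1, biscuit2, biscuit3, biscuit4 and scoop above 0.13 m), for 0.2 s.
2. all biscuits in the scoop, the scoop standing on the scale (horizontal distance between scoop and scale_plate below 0.04 m and z of scoop in the frame of scale between 0.02 and 0.031 m and angle between scoop's own z axis and vertical below 0.06 rad and x of biscuit1 in the frame of scoop between -0.085 and 0.085 m and y of biscuit1 in the frame of scoop between -0.075 and 0.075 m and z of biscuit1 in the frame of scoop between 0 and 0.075 m and x of biscuit2 in the frame of scoop between -0.085 and 0.085 m and y of biscuit2 in the frame of scoop between -0.075 and 0.075 m and z of biscuit2 in the frame of scoop between 0 and 0.075 m and x of biscuit3 in the frame of scoop between -0.085 and 0.085 m and y of biscuit3 in the frame of scoop between -0.075 and 0.075 m and z of biscuit3 in the frame of scoop between 0 and 0.075 m and x of biscuit4 in the frame of scoop between -0.085 and 0.085 m and y of biscuit4 in the frame of scoop between -0.075 and 0.075 m and z of biscuit4 in the frame of scoop between 0 and 0.075 m), for 0.3 s.
3. scoop tipped over 14 degrees with its lip over the box (angle between scoop's own z axis and vertical above 0.25 rad and horizontal distance between scoop_lip and box below 0.11 m and height (world z) of scoop_lip above 0.09 m).
4. all biscuits in the box (x of biscuit1 in the frame of box between -0.068 and 0.068 m and y of biscuit1 in the frame of box between -0.095 and 0.095 m and z of biscuit1 in the frame of box between 0 and 0.1 m and x of biscuit2 in the frame of box between -0.068 and 0.068 m and y of biscuit2 in the frame of box between -0.095 and 0.095 m and z of biscuit2 in the frame of box between 0 and 0.1 m and x of biscuit3 in the frame of box between -0.068 and 0.068 m and y of biscuit3 in the frame of box between -0.095 and 0.095 m and z of biscuit3 in the frame of box between 0 and 0.1 m and x of biscuit4 in the frame of box between -0.068 and 0.068 m and y of biscuit4 in the frame of box between -0.095 and 0.095 m and z of biscuit4 in the frame of box between 0 and 0.1 m), for 0.3 s.
5. scoop back on the scale and lid seated on the box, both let go (all of step 4 and horizontal distance between scoop and scale_plate below 0.04 m and z of scoop in the frame of scale between 0.02 and 0.031 m and angle between scoop's own z axis and vertical below 0.06 rad and x of lid in the frame of box between -0.012 and 0.012 m and y of lid in the frame of box between -0.012 and 0.012 m and z of lid in the frame of box below 0.104 m and angle between lid's own z axis and vertical below 0.05 rad and contact force between the arm and scoop below 0.05 N and contact force between the arm and lid below 0.05 N), for 0.2 s.
6. off key pressed (over 4 N for 0.2 s) (contact force between the fingers and off_key above 4 N), for 0.2 s.
At the end, for the whole second after the job is handed in: Every biscuit is inside the box, the lid is seated on it (within 12 mm of centre, within 4 mm of fully home, level to 3 degrees), the scoop stands upright on the scale's plate (within 40 mm of its centre, level to 3 degrees), and all are at rest (all of step 4 and x of lid in the frame of box between -0.012 and 0.012 m and y of lid in the frame of box between -0.012 and 0.012 m and z of lid in the frame of box below 0.104 m and angle between lid's own z axis and vertical below 0.05 rad and horizontal distance between scoop and scale_plate below 0.04 m and z of scoop in the frame of scale between 0.02 and 0.031 m and angle between scoop's own z axis and vertical below 0.06 rad and linear speed of each of scoop, lid, biscuit1, biscuit2, biscuit3, biscuit4 below 0.02 m/s); the robot touches nothing.
It fails at once if the storage jar is moved more than 30 mm (distance of jar from where it was at the start of the episode above 0.03 m).
It fails at once if the dog bowl is moved more than 30 mm (distance of dog_bowl from where it was at the start of the episode above 0.03 m).
It fails at once if the mug is moved more than 30 mm (distance of mug from where it was at the start of the episode above 0.03 m).
It fails at once if the tare key is pressed with more than 35 N (contact force between the fingers and tare_key above 35 N).
It fails at once if the off key is pressed with more than 35 N (contact force between the fingers and off_key above 35 N).
Of biscuit1, biscuit2, biscuit3, biscuit4 only 2 to 4 are there at a start; the rules pass over those that are not, and their reading is None.
At some moment in a run one of biscuit1, biscuit2, biscuit3, biscuit4, lid may be knocked a few centimetres aside while the robot is not near it.
It also fails if it takes over 210 s, if anything falls off the work surface, if the arm or the gripper's body presses on something with over 40 N, if the wrist force passes 120 N, or if a joint passes its speed limit or range.

ROBOT

A 7-joint arm with a two-finger parallel gripper is mounted at the origin on the work surface. World frame = base frame: x ahead of the robot, y to its left, z up, the work surface at z = 0. Lengths are in m, angles in rad, forces in N, time in s.
With the tool pointing down it reaches from about 0.425 to 0.8 m from the base axis. Payload 8.3 kg.
Tool frame: the origin (TCP) lies at the very end of the fingers, on their centre line; the grasp point (between the pads) lies ctrl.pinch_z behind it (ctrl.pinch_z is the distance from the TCP to the grasp point, in m); z points along the fingers, y is the line along which they close (so a half turn about z gives the same grasp; the last joint's range is limited). The gripper opens to 85 mm and grips with 20 to 120 N. Pads are 22 mm wide; open, the fingers measure 114 mm over their backs; the gripper's body (76 mm by 85 mm) begins 54 mm behind the grasp point. The pads swing forward as they close: fully open they stand 13 mm farther back than shut.
Start: joints at [1.128, 0.383, 0.016, 1.37, -0.006, 1.388, -0.046], TCP at [0.232, -0.58, 0.231] pointing down, gripper open.
Joint ranges: [-2.95, 2.95], [-0.25, 2.06], [-1.52, 1.56], [0.18, 2.33], [-1.44, 4.58], [0.02, 2.06], [-3.01, 3.01]. Speed limits (rad/s): [2.39, 2.39, 3.01, 3.01, 3.14, 3.14, 3.14].

INTERFACE

Orientations are given as a rotation vector (axis times angle).
In Python, from rig import ctrl, grab_frame, camera_model, finish_job gives the robot as it stands. The module is installed in compiled form; this text tells all that it offers.
- The arm moves only by the shell command python3 -m jog 'ROWS' [FORCE]. ROWS is JSON, a list of rows, each a list of 7 numbers: the turn, a rotation vector about the tool's x, y, z in degrees, then the shift along the tool's x, y, z in m, then the finger opening in m, from 0 to 0.0854. In form: [[rx, ry, rz, x, y, z, gripper], ...]. A call has 1 to 12 rows; each row is the pose to reach, as a shift and turn from the pose commanded when the call began, along the tool's axes at that moment; what a row does not reach only later rows make up. A row lasts 1/12 s, in which the tool goes at most 41.7 mm and 7.16 degrees, less where a joint would pass 70% of its speed; a pose out of reach is approached as far as the arm can. A call with a gripper value outside its range is refused whole. The fingers move at their own pace and stop on an object; FORCE is the grip in N (left out, the last holds). Time passes only in rows, so rows that repeat a pose let the fingers close. It gives the time, the measured TCP pose, the force, the opening and the grip force at its end, in the units of the state.
- ctrl.get_obs(): the state, without advancing time (a new reading comes with each control period).
- grab_frame(name): name is "side" or "top"; returns (picture, depth): 384x512x3 uint8, red, green, blue; 384x512 float32, m along the optical axis (not along the pixel's ray), 0 where there is no reading.
- camera_model(name): a dict with "fx", "fy", "cx", "cy" (pixels), "k1" (the pictures are not rectified: a ray, as slopes to the right and down, at radius r is drawn at 1 + k1 r^2 times it, then the intrinsics apply), "R" (3x3) and "t" (3): a world point X has camera coordinates R X + t. Camera axes: x right, y down, z forward; pixel columns grow to the right and rows downward; lengths in m; the calibration is good to about 2 mm. A picture is of the moment at which its call begins. camera_model takes no time and is no camera call.
- finish_job(): hands the job in; it is judged then, once.
The state is a dict: "time_s": time; "qpos": joint angles; "joint_velocities": joint speeds; "effort": joint torques, N m; "ee_pos": TCP position; "tool_rot": TCP orientation; "wrist_force": force on the tool from outside, world axes, zero at the start; "ft_torque": the same for the moment, N m; "gripper_width": finger opening in m; "gripper_force": force on a finger pad.
Only numpy, scipy, OpenCV 4.12 (cv2) and the standard library are available. Lean on these libraries where they do the work, as an engineer would, in place of code of your own. Each camera call takes 0.05 s, during which the arm holds its last target. There are 200 camera calls.

## Working session

There is one attempt and no reset: what is moved stays moved. The work goes in short steps, Python scripts to look and compute and a shell command to move; the robot and the scene stay as the last step left them, time stands still between calls to the robot, and variables do not carry over. Pictures are saved under pics/ and viewed, at most 14 in all, crops included, and the job is handed in when it is done.

```bash
mkdir -p pics; cat > h.py <<'E'
import numpy as np, cv2
from rig import ctrl, grab_frame, camera_model, finish_job
from scipy.spatial.transform import Rotation as R
def save(n,f,crop=None,s=1):
    p,d=grab_frame(n); np.savez('last_%s.npz'%n,p=p,d=d)
    show(p,f,crop,s)
def show(p,f,crop=None,s=1):
    if crop: x0,y0,x1,y1=crop; p=p[y0:y1,x0:x1]
    p=cv2.resize(p,None,fx=s,fy=s,interpolation=cv2.INTER_CUBIC)
    cv2.imwrite('pics/'+f,cv2.cvtColor(p,cv2.COLOR_RGB2BGR))
def ray(n,u,v):
    m=camera_model(n); K=np.array([[m['fx'],0,m['cx']],[0,m['fy'],m['cy']],[0,0,1]])
    q=cv2.undistortPoints(np.array([[[u,v]]],float),K,np.array([m['k1'],0,0,0]))[0,0]
    Rm=np.array(m['R']);t=np.array(m['t'])
    return -Rm.T@t, Rm.T@np.array([q[0],q[1],1.])
def atz(n,u,v,z):
    c,d=ray(n,u,v); return c+d*(z-c[2])/d[2]
def dep(n,u,v):
    d=np.load('last_%s.npz'%n)['d'][int(round(v)),int(round(u))]; c,r=ray(n,u,v); return c+r*d
def pix(n,X):
    m=camera_model(n);c=np.array(m['R'])@np.array(X)+np.array(m['t']);x,y=c[:2]/c[2];s=1+m['k1']*(x*x+y*y)
    return m['fx']*x*s+m['cx'],m['fy']*y*s+m['cy']
def st():
    o=ctrl.get_obs();T=R.from_rotvec(o['tool_rot']).as_matrix()
    print('t',round(o['time_s'],2),'p',np.round(o['ee_pos'],4),'F',np.round(o['wrist_force'],1),'w',round(o['gripper_width'],4),'g',o['gripper_force']);print(np.round(T,3)); print('q',np.round(o['qpos'],2)); return o,T
E
python3 - <<'E'
from h import *
st();print(ctrl.pinch_z)
save('top','t0.png',s=1.5);save('side','s0.png',s=1.5)
for n in('top','side'):
    m=camera_model(n);print(n,{k:np.round(v,3).tolist() for k,v in m.items()})
E
```

```text
t 0.0 p [ 0.2315 -0.58    0.2303] F [-0.   0.  -0.6] w 0.0852 g 0.0
[[ 0.929  0.371 -0.001]
 [ 0.371 -0.929  0.002]
 [-0.    -0.002 -1.   ]]
q [ 1.13  0.38  0.02  1.37 -0.01  1.39 -0.05]
0.0187
top {'fx': 464.028, 'fy': 464.028, 'cx': 254.685, 'cy': 188.752, 'k1': -0.14, 'R': [[-0.061, -0.998, 0.0], [-0.976, 0.059, -0.208], [0.207, -0.013, -0.978]], 't': [0.094, 0.593, 1.445]}
side {'fx': 409.175, 'fy': 409.175, 'cx': 253.083, 'cy': 190.692, 'k1': -0.126, 'R': [[-0.962, -0.274, -0.006], [-0.135, 0.493, -0.86], [0.238, -0.826, -0.511]], 't': [0.614, 0.132, 1.175]}
```

View pics/t0.png

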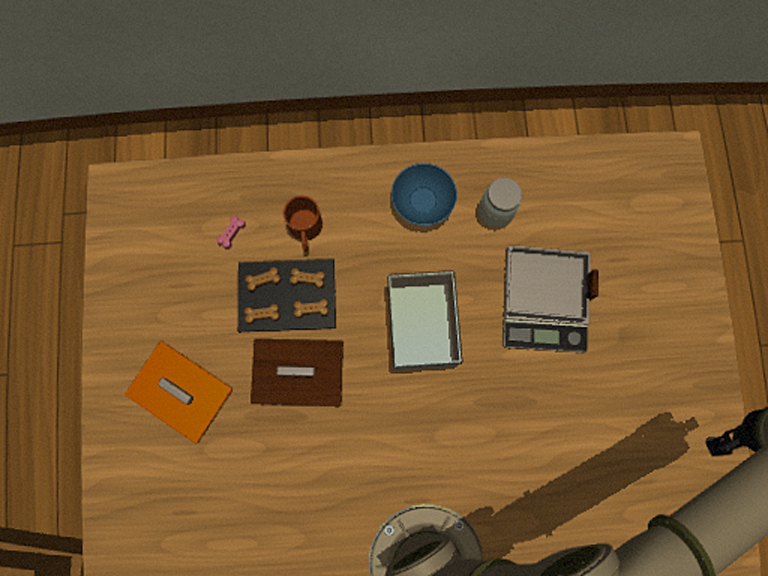

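View pics/s0.png

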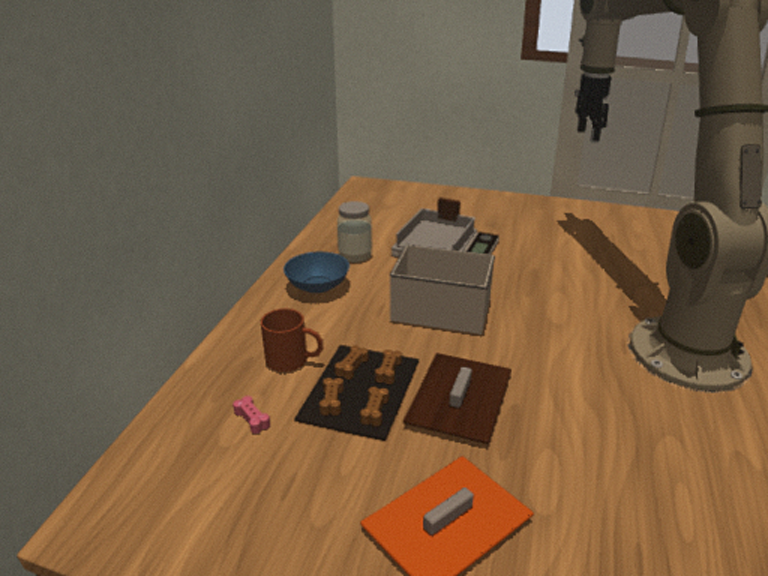

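The top picture (×1.5) shows the four brown biscuits on the slate at (262,278), (308,278), (262,313) and (311,308). The pink one at (231,232) is a look-alike. There are two lid shapes: dark brown at (297,372), which fits "dark wooden" and is the one meant, and orange at (178,390), which isn't. The box is at (424,320), and the scale and scoop at (546,300) with the grip towards -y at (594,284). I'll check with enlarged crops.

```bash
python3 - <<'E'
from h import *
p=np.load('last_top.npz')['p']
show(p,'t1.png',(150,165,240,275),5.5)
show(p,'t2.png',(250,155,410,255),5)
E
```

```text
(no output)
```

View pics/t1.png

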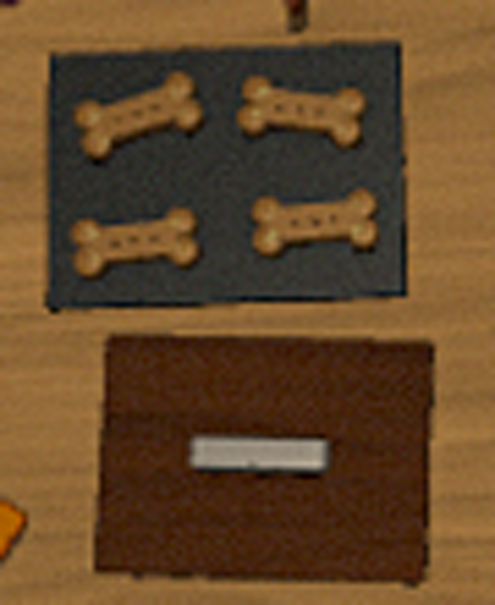

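View pics/t2.png

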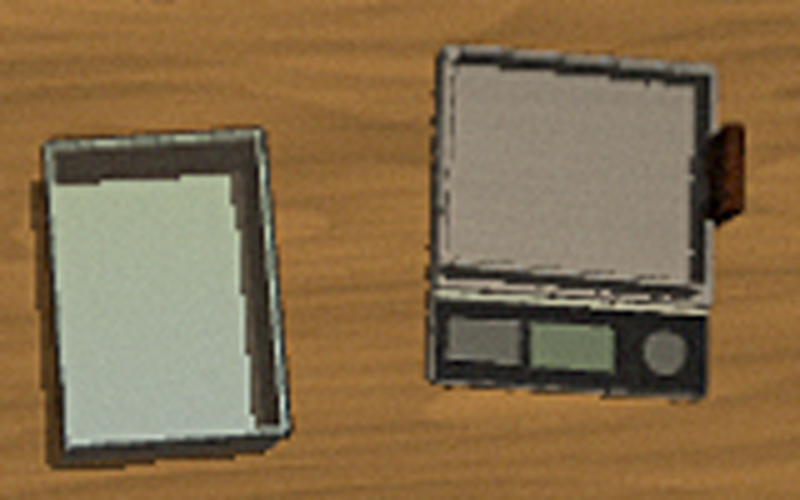

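```bash
python3 - <<'E'
from h import *
A=lambda x,y,z:atz('top',(x+.5)/5.5+149.5,(y+.5)/5.5+164.5,z)
B=lambda x,y,z:atz('top',(x+.5)/5+249.5,(y+.5)/5+154.5,z)
m=camera_model('top');print('cam',-np.array(m['R']).T@np.array(m['t']))
for n,c,e1,e2 in [('A',(138,114),(88,132),(189,97)),('B',(302,110),(248,104),(356,118)),('C',(135,241),(82,249),(188,232)),('D',(314,221),(262,224),(366,219))]:
    p=A(*c,.03);d=A(*e2,.03)-A(*e1,.03);print(n,p.round(4),'ang',np.degrees(np.arctan2(d[1],d[0])).round(1),np.linalg.norm(d).round(3))
def poly(f,n,P,z):
    q=np.array([f(*c,z) for c in P]);print(n,q.mean(0).round(4),[np.round(np.linalg.norm(q[i]-q[i-1]),3) for i in range(4)],[np.degrees(np.arctan2(*(q[i]-q[i-1])[1::-1])).round(1) for i in range(4)])
poly(A,'handle',[(190,436),(328,436),(328,468),(190,468)],.046)
poly(A,'lid',[(108,338),(433,343),(424,583),(97,571)],.018)
poly(B,'box',[(45,143),(265,128),(290,432),(65,447)],.110)
poly(B,'scoop',[(443,48),(715,65),(708,303),(435,290)],.060)
poly(B,'grip',[(728,126),(745,124),(743,212),(726,218)],.098)
print('tare',B(484,340,.021),'off',B(664,353,.021))
for n,u,v in[('griptop',737,165),('tare',484,340),('off',664,353)]: print(n,dep('top',u/5+250,v/5+155).round(4))
print('handle',dep('top',259/5.5+150,452/5.5+165).round(4),'A',dep('top',138/5.5+150,114/5.5+165).round(4))
# handle depth blob
def blob(zlo,zhi,x0,y0,x1,y1):
    d=np.load('last_top.npz')['d'];P=[]
    for v in range(y0,y1):
        for u in range(x0,x1):
            X=dep('top',u,v)
            if zlo<X[2]<zhi:P.append(X)
    P=np.array(P);return P
for n,a in [('handle',(.038,.055,180,240,215,258)),('grip',(.085,.11,388,175,405,205)),('boxrim',(.1,.12,250,170,312,252)),('bisc',(.022,.04,155,170,230,222))]:
    P=blob(*a);print(n,len(P),np.median(P,0).round(4),P.min(0).round(4),P.max(0).round(4), cv2.minAreaRect((P[:,:2]*1000).astype(np.float32)))
E
```

```text
cam [0.28492673 0.07776525 1.53687981]
A [0.6322 0.3237 0.03  ] ang -73.9 0.065
B [0.6286 0.2238 0.03  ] ang -101.0 0.066
C [0.5542 0.3275 0.03  ] ang -84.2 0.065
D [0.56   0.2192 0.03  ] ang -90.6 0.063
handle [0.422  0.2556 0.046 ] [np.float64(0.019), np.float64(0.081), np.float64(0.019), np.float64(0.081)] [np.float64(-2.0), np.float64(-93.2), np.float64(177.5), np.float64(86.8)]
lid [0.4208 0.2556 0.018 ] [np.float64(0.139), np.float64(0.196), np.float64(0.143), np.float64(0.194)] [np.float64(-4.4), np.float64(-94.2), np.float64(174.9), np.float64(84.8)]
box [ 0.509  -0.0244  0.11  ] [np.float64(0.192), np.float64(0.139), np.float64(0.193), np.float64(0.139)] [np.float64(0.1), np.float64(-89.5), np.float64(180.0), np.float64(90.2)]
scoop [ 0.573  -0.3022  0.06  ] [np.float64(0.162), np.float64(0.183), np.float64(0.161), np.float64(0.18)] [np.float64(-7.5), np.float64(-96.9), np.float64(171.3), np.float64(83.6)]
grip [ 0.5628 -0.397   0.098 ] [np.float64(0.061), np.float64(0.011), np.float64(0.058), np.float64(0.012)] [np.float64(-8.4), np.float64(-86.7), np.float64(171.5), np.flo
[... 405 characters left out ...]
133), 87.01476287841797)
grip 105 [ 0.5641 -0.3939  0.0968] [ 0.5361 -0.406   0.0851] [ 0.5946 -0.3847  0.1033] ((565.4447021484375, -394.7867736816406), (16.712753295898438, 59.811546325683594), 81.92876434326172)Traceback (most recent call last):
  File "<stdin>", line 26, in <module>
  File "<stdin>", line 22, in blob
  File "h.py", line 19, in dep
    d=np.load('last_%s.npz'%n)['d'][int(round(v)),int(round(u))]; c,r=ray(n,u,v); return c+r*d
                                                                      ~~~^^^^^^^
  File "h.py", line 12, in ray
    m=camera_model(n); K=np.array([[m['fx'],0,m['cx']],[0,m['fy'],m['cy']],[0,0,1]])
ValueError: time passes only in moves, steps and waits
```

```bash
cat >> h.py <<'E'
import functools
camera_model=functools.lru_cache(None)(camera_model)
def tgt(p,yaw,tilt=0):
    """row towards TCP p, tool x at yaw deg, pointing down; tilt: lip-down about tool x"""
    o,T=st(); c,s=np.cos(np.radians(yaw)),np.sin(np.radians(yaw))
    G=np.array([[c,s,0],[s,-c,0],[0,0,-1.]])@R.from_rotvec([np.radians(tilt),0,0]).as_matrix()
    rv=np.degrees(R.from_matrix(T.T@G).as_rotvec()); sh=T.T@(np.array(p)-o['ee_pos'])
    print('ROW',rv.round(1),sh.round(4),'n',np.ceil(max(np.linalg.norm(rv)/7.16,np.linalg.norm(sh)/.0417)))
E
python3 - <<'E'
from h import *
tgt([.4735,-.238,.06],-8)
E
```

```text
t 0.1 p [ 0.2316 -0.58    0.2304] F [ 0.5 -0.2 -0. ] w 0.0852 g 0.0
[[ 0.929  0.371 -0.001]
 [ 0.371 -0.929  0.002]
 [-0.    -0.002 -1.   ]]
q [ 1.13  0.38  0.02  1.37 -0.01  1.39 -0.05]
ROW [-0.1  0.  29.8] [ 0.3515 -0.2276  0.1708] n 11.0
```

```bash
python3 -m jog '[[0,0,3,0.04,-0.025,0,0],[0,0,6,0.08,-0.05,0,0],[0,0,9,0.11,-0.07,0.02,0],[0,0,12,0.14,-0.09,0.04,0],[0,0,15,0.17,-0.11,0.06,0],[0,0,18,0.20,-0.13,0.08,0],[0,0,21,0.23,-0.15,0.1,0],[0,0,24,0.26,-0.17,0.115,0],[0,0,27,0.29,-0.19,0.13,0],[0,0,30,0.32,-0.21,0.145,0],[0,0,30,0.352,-0.228,0.16,0],[0,0,30,0.352,-0.228,0.17,0]]' 60
python3 - <<'E'
from h import *
tgt([.4735,-.238,.025],-8)
save('top','t3.png',(300,155,400,255),6)
E
```

```text
time_s: 1.1
ee_pos: [0.4783, -0.2293, 0.0598]
tool_rot: [-3.13, 0.209, -0.001]
wrist_force: [0.0, 1.0, 0.6]
gripper_width: -0.0002
gripper_force: 0.0
t 1.1 p [ 0.4783 -0.2293  0.0598] F [0.  1.  0.6] w -0.0002 g 0.0
[[ 0.991 -0.133  0.001]
 [-0.133 -0.991  0.005]
 [ 0.001 -0.005 -1.   ]]
q [ 0.53  0.34 -0.16  1.83  0.06  0.97 -1.37]
ROW [-0.3 -0.   0.4] [-0.0037  0.0094  0.0348] n 1.0
```

View pics/t3.png

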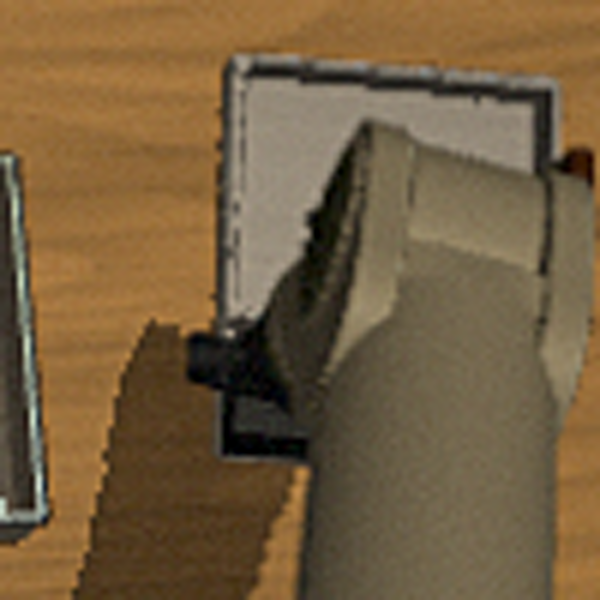

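The arm hides the key from the top camera, so I'll rely on the calibrated position and feel for contact.

```bash
python3 -m jog '[[0,0,0,-0.004,0.0094,0.01,0],[0,0,0,-0.004,0.0094,0.02,0],[0,0,0,-0.004,0.0094,0.03,0],[0,0,0,-0.004,0.0094,0.035,0],[0,0,0,-0.004,0.0094,0.035,0],[0,0,0,-0.004,0.0094,0.035,0]]'
python3 -m jog '[[0,0,0,0,0,0.001,0],[0,0,0,0,0,0.002,0],[0,0,0,0,0,0.003,0],[0,0,0,0,0,0.0035,0],[0,0,0,0,0,0.0035,0],[0,0,0,0,0,0.0035,0]]'
```

```text
time_s: 1.65
ee_pos: [0.4684, -0.2473, 0.0261]
tool_rot: [-3.133, 0.227, 0.001]
wrist_force: [0.8, -0.1, 0.7]
gripper_width: -0.0
gripper_force: 0.0
time_s: 2.15
ee_pos: [0.4689, -0.2468, 0.0229]
tool_rot: [-3.133, 0.225, -0.0]
wrist_force: [-0.6, 1.3, 0.5]
gripper_width: 0.0002
gripper_force: 0.0
```

```bash
python3 -m jog '[[0,0,0,0.003,-0.009,0,0],[0,0,0,0.003,-0.009,0.001,0],[0,0,0,0.003,-0.009,0.0015,0],[0,0,0,0.003,-0.009,0.0020,0],[0,0,0,0.003,-0.009,0.0025,0],[0,0,0,0.003,-0.009,0.0025,0],[0,0,0,0.003,-0.009,0.0025,0]]'
```

```text
time_s: 2.73
ee_pos: [0.4734, -0.238, 0.0205]
tool_rot: [-3.133, 0.225, -0.001]
wrist_force: [-0.3, 4.3, 4.0]
gripper_width: 0.0004
gripper_force: 1.9
```

```bash
python3 -m jog '[[0,0,0,0,0,0.0003,0],[0,0,0,0,0,0.0007,0],[0,0,0,0,0,0.0007,0],[0,0,0,0,0,0.0007,0],[0,0,0,0,0,0.0007,0]]'
python3 -c "
from h import *
for i in range(3): print(ctrl.get_obs()['wrist_force'])"
```

```text
time_s: 3.15
ee_pos: [0.4734, -0.2381, 0.02]
tool_rot: [-3.133, 0.225, -0.001]
wrist_force: [-0.6, 4.7, 6.8]
gripper_width: 0.0001
gripper_force: 3.3
[-0.63689748  4.73824112  6.84228199]
[-0.63689748  4.73824112  6.84228199]
[-0.63689748  4.73824112  6.84228199]
```

```bash
python3 -m jog '[[0,0,0,0,0,0.0002,0],[0,0,0,0,0,0.0002,0],[0,0,0,0,0,0.0002,0],[0,0,0,0,0,-0.03,0],[0,0,0,0,0,-0.07,0],[0,0,0,0,0,-0.11,0],[0,0,0,0,0,-0.15,0],[0,0,0,0,0,-0.18,0.04],[0,0,0,0,0,-0.18,0.04]]' 60
python3 -c "
from h import *
tgt([.56,.2192,.14],89.4)"
```

```text
time_s: 3.9
ee_pos: [0.4758, -0.2406, 0.2068]
tool_rot: [3.128, -0.227, 0.016]
wrist_force: [1.3, -0.4, 0.5]
gripper_width: 0.0235
gripper_force: 0.0
t 3.9 p [ 0.4758 -0.2406  0.2068] F [ 1.3 -0.4  0.5] w 0.0235 g 0.0
[[ 0.989 -0.145  0.01 ]
 [-0.144 -0.989 -0.006]
 [ 0.011  0.004 -1.   ]]
q [ 0.55  0.2  -0.16  1.67  0.03  1.27 -1.34]
ROW [  0.7  -0.3 -97.7] [ 0.0162 -0.4674  0.065 ] n 14.0
```

```bash
python3 -m jog '[[0,0,-7,0,-0.035,0,0.04],[0,0,-14,0,-0.075,0,0.04],[0,0,-21,0,-0.115,0,0.04],[0,0,-28,0.005,-0.155,0,0.04],[0,0,-35,0.01,-0.195,0,0.04],[0,0,-42,0.01,-0.235,0,0.04],[0,0,-49,0.015,-0.275,0,0.04],[0,0,-56,0.02,-0.315,0,0.04],[0,0,-63,0.02,-0.355,0,0.04],[0,0,-70,0.022,-0.395,0,0.04],[0,0,-77,0.022,-0.43,0.02,0.04],[0,0,-84,0.022,-0.465,0.04,0.04]]'
python3 -m jog '[[0,0,-7,0,0,0.01,0.04],[0,0,-13.4,0,0,0.02,0.04],[0,0,-13.4,0,0,0.02,0.04],[0,0,-13.4,0,0,0.02,0.04],[0,0,-13.4,0,0,0.02,0.04]]'
python3 - <<'E'
from h import *
tgt([.56,.2192,.011],89.4)
save('top','t4.png',(150,160,270,270),5)
save('side','s4.png',(180,210,360,310),4.4)
E
```

```text
time_s: 4.9
ee_pos: [0.5626, 0.2202, 0.1597]
tool_rot: [2.474, 1.935, 0.004]
wrist_force: [0.4, 0.1, -0.4]
gripper_width: 0.0397
gripper_force: 0.0
time_s: 5.32
ee_pos: [0.562, 0.2178, 0.14]
tool_rot: [2.243, 2.199, 0.0]
wrist_force: [-0.2, -0.8, 0.4]
gripper_width: 0.0399
gripper_force: 0.0
t 5.32 p [0.562  0.2178 0.14  ] F [-0.2 -0.8  0.4] w 0.0399 g 0.0
[[ 0.02   1.     0.001]
 [ 1.    -0.02  -0.   ]
 [-0.     0.001 -1.   ]]
q [ 0.04  0.47 -0.63  1.54  0.29  1.23 -0.65]
ROW [ 0.   0.  -0.5] [ 0.0014 -0.0021  0.129 ] n 4.0
```

View pics/s4.png

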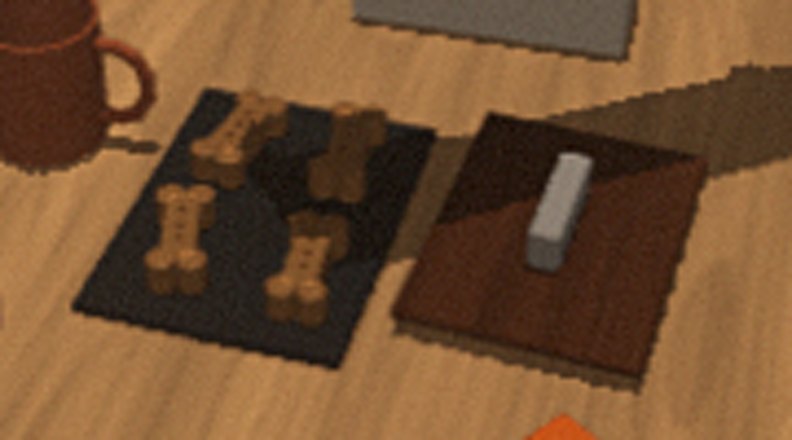

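The side crop shows all four biscuits and the dark lid, with its handle at (560,210), undisturbed. I'll pick D first.

```bash
python3 -m jog '[[0,0,0,0.001,-0.002,0.035,0.04],[0,0,0,0.001,-0.002,0.075,0.04],[0,0,0,0.001,-0.002,0.11,0.04],[0,0,0,0.001,-0.002,0.128,0.04],[0,0,0,0.001,-0.002,0.128,0.04],[0,0,0,0.001,-0.002,0.128,0.015],[0,0,0,0.001,-0.002,0.128,0.01],[0,0,0,0.001,-0.002,0.128,0.01],[0,0,0,0.001,-0.002,0.128,0.01]]' 40
python3 -c "
from h import *
st()"
```

```text
time_s: 6.17
ee_pos: [0.5602, 0.2198, 0.0128]
tool_rot: [2.238, 2.204, 0.002]
wrist_force: [-0.5, 0.3, 2.5]
gripper_width: 0.0189
gripper_force: 42.0
t 6.17 p [0.5602 0.2198 0.0128] F [-0.5  0.3  2.5] w 0.0189 g 42.04943060874939
[[ 0.015  1.     0.002]
 [ 1.    -0.015  0.   ]
 [ 0.     0.002 -1.   ]]
q [ 0.    0.6  -0.58  1.66  0.38  0.99 -0.72]
```

```bash
python3 -m jog '[[0,0,0,0,0,-0.04,0.01],[0,0,0,0,0,-0.08,0.01],[0,0,0,0,0,-0.12,0.01],[0,0,0,-0.025,0,-0.15,0.01],[0,0,0,-0.065,0,-0.155,0.01],[0,0,0,-0.105,0,-0.155,0.01],[0,0,0,-0.145,0,-0.155,0.01],[0,0,0,-0.185,0,-0.155,0.01],[0,0,2,-0.225,0,-0.155,0.01],[0,0,4,-0.265,0,-0.155,0.01],[0,0,6,-0.305,0,-0.155,0.01],[0,0,6.6,-0.345,0,-0.155,0.01]]'
python3 -m jog '[[0,0,0,-0.04,0,0,0.01],[0,0,0,-0.08,0,0,0.01],[0,0,0,-0.12,0,0,0.01],[0,0,0,-0.155,0,0,0.01],[0,0,0,-0.18,0,0.01,0.01],[0,0,0,-0.2,0,0.04,0.01],[0,0,0,-0.2,0,0.06,0.01],[0,0,0,-0.2,0,0.06,0.01],[0,0,0,-0.2,0,0.06,0.01]]'
python3 -c "
from h import *
tgt([.537,-.34,.037],82.5)"
```

```text
time_s: 7.17
ee_pos: [0.5541, -0.1273, 0.1675]
tool_rot: [2.362, 2.069, 0.001]
wrist_force: [1.2, 0.2, -0.5]
gripper_width: 0.0192
gripper_force: 41.8
time_s: 7.92
ee_pos: [0.5281, -0.3228, 0.1063]
tool_rot: [-2.359, -2.071, -0.0]
wrist_force: [0.9, 0.7, 0.5]
gripper_width: 0.0191
gripper_force: 41.7
t 7.92 p [ 0.5281 -0.3228  0.1063] F [0.9 0.7 0.5] w 0.0191 g 41.7474228143692
[[ 0.129  0.992 -0.001]
 [ 0.992 -0.129  0.002]
 [ 0.002 -0.002 -1.   ]]
q [ 0.79  0.49 -0.4   1.54  0.2   1.16  0.22]
ROW [-0.1 -0.1  0.1] [-0.016   0.0112  0.0692] n 2.0
```

```bash
python3 -m jog '[[0,0,0,-0.016,0.011,0.02,0.01],[0,0,0,-0.016,0.011,0.05,0.01],[0,0,0,-0.016,0.011,0.068,0.01],[0,0,0,-0.016,0.011,0.069,0.01],[0,0,0,-0.016,0.011,0.069,0.01],[0,0,0,-0.016,0.011,0.069,0.033],[0,0,0,-0.016,0.011,0.069,0.033],[0,0,0,-0.016,0.011,0.069,0.033],[0,0,0,-0.016,0.011,0.03,0.033],[0,0,0,-0.016,0.011,-0.01,0.033],[0,0,0,-0.016,0.011,-0.03,0.033],[0,0,0,-0.016,0.011,-0.03,0.033]]'
python3 - <<'E'
from h import *
o,T=st()
save('side','s5.png',(180,110,360,310),3)
tgt([.5542,.3275,.12],95.8)
E
```

```text
time_s: 8.92
ee_pos: [0.5408, -0.3423, 0.1446]
tool_rot: [2.352, 2.065, 0.006]
wrist_force: [0.8, -0.3, 0.6]
gripper_width: 0.0331
gripper_force: 0.0
t 8.92 p [ 0.5408 -0.3423  0.1446] F [ 0.8 -0.3  0.6] w 0.0331 g 0.0
[[ 0.129  0.992  0.01 ]
 [ 0.992 -0.129 -0.006]
 [-0.005  0.011 -1.   ]]
q [ 0.8   0.49 -0.4   1.44  0.2   1.23  0.25]
t 8.97 p [ 0.5396 -0.3419  0.1416] F [ 0.3 -0.4  0.4] w 0.033 g 0.0
[[ 0.129  0.992  0.007]
 [ 0.992 -0.129 -0.004]
 [-0.003  0.007 -1.   ]]
q [ 0.8   0.49 -0.4   1.45  0.2   1.23  0.25]
ROW [  0.4   0.2 -13.2] [ 0.6657 -0.0723  0.0188] n 17.0
```

View pics/s5.png

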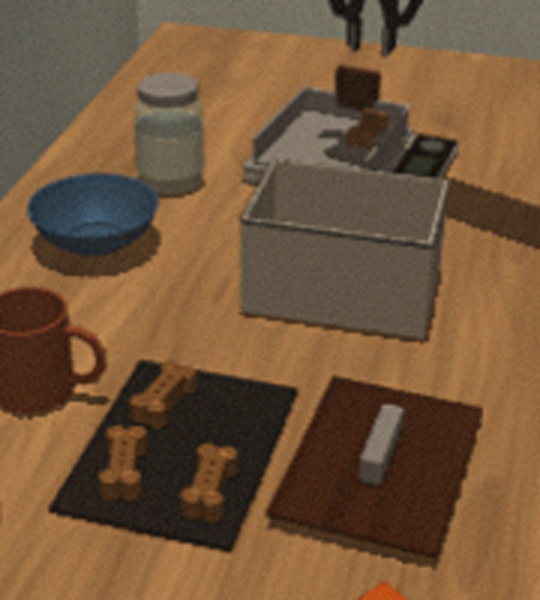

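Biscuit D lies in the scoop at (370,130), and the other three, the lid and the bystanders haven't moved. Next is C.

```bash
python3 -m jog '[[0,0,0,0.03,0,-0.015,0.04],[0,0,0,0.07,-0.005,-0.02,0.04],[0,0,0,0.11,-0.01,-0.02,0.04],[0,0,0,0.15,-0.015,-0.02,0.04],[0,0,0,0.19,-0.02,-0.02,0.04],[0,0,-2,0.23,-0.025,-0.02,0.04],[0,0,-4,0.27,-0.03,-0.02,0.04],[0,0,-6,0.31,-0.035,-0.02,0.04],[0,0,-8,0.35,-0.04,-0.02,0.04],[0,0,-10,0.39,-0.045,-0.02,0.04],[0,0,-12,0.43,-0.05,-0.02,0.04],[0,0,-13.2,0.47,-0.055,-0.02,0.04]]'
python3 -m jog '[[0,0,0,0.04,0,0,0.04],[0,0,0,0.08,0,0,0.04],[0,0,0,0.12,0,0.01,0.04],[0,0,0,0.155,0,0.02,0.04],[0,0,0,0.19,0,0.05,0.04],[0,0,0,0.19,0,0.06,0.04],[0,0,0,0.19,0,0.06,0.04],[0,0,0,0.19,0,0.06,0.04]]'
python3 -c "
from h import *
tgt([.5542,.3275,.0125],95.8)
save('top','x.png')
for n,q in dict(A=(.6322,.3237,.03),B=(.6286,.2238,.03),C=(.5542,.3275,.03)).items(): u,v=pix('top',q);print(n,dep('top',u,v).round(4),np.load('last_top.npz')['p'][int(v),int(u)])"
```

```text
time_s: 9.97
ee_pos: [0.543, 0.1339, 0.1566]
tool_rot: [2.105, 2.332, -0.001]
wrist_force: [0.7, 0.4, 0.2]
gripper_width: 0.04
gripper_force: 0.0
time_s: 10.63
ee_pos: [0.524, 0.3205, 0.0957]
tool_rot: [-2.106, -2.331, 0.004]
wrist_force: [1.0, -1.2, 0.8]
gripper_width: 0.0397
gripper_force: 0.0
t 10.63 p [0.524  0.3205 0.0957] F [ 1.  -1.2  0.8] w 0.0397 g 0.0
[[-0.101  0.995 -0.002]
 [ 0.995  0.101 -0.002]
 [-0.001 -0.002 -1.   ]]
q [-0.12  0.55 -0.66  1.55  0.36  1.17 -0.75]
ROW [-0.1  0.1 -0. ] [0.004  0.0309 0.0831] n 3.0
A [0.631  0.3229 0.0351] [94 71 37]
B [0.6288 0.2239 0.0292] [102  66  41]
C [0.4615 0.2415 0.5486] [119 105  82]
```

```bash
python3 -m jog '[[0,0,0,0.004,0.031,0,0.04],[0,0,0,0.004,0.031,0.03,0.04],[0,0,0,0.004,0.031,0.065,0.04],[0,0,0,0.004,0.031,0.083,0.04],[0,0,0,0.004,0.031,0.083,0.04],[0,0,0,0.004,0.031,0.083,0.01],[0,0,0,0.004,0.031,0.083,0.01],[0,0,0,0.004,0.031,0.083,0.01],[0,0,0,0.004,0.031,0.083,0.01]]' 40
python3 -c "
from h import *
o,T=st()
print(o['ee_pos'],(T.T@(np.array([.548,-.260,.16])-o['ee_pos'])).round(4))"
```

```text
time_s: 11.43
ee_pos: [0.5565, 0.3289, 0.0161]
tool_rot: [2.107, 2.329, 0.006]
wrist_force: [-0.8, -2.0, 7.0]
gripper_width: 0.0191
gripper_force: 44.2
t 11.43 p [0.5565 0.3289 0.0161] F [-0.8 -2.   7. ] w 0.0191 g 44.211963415145874
[[-0.1    0.995  0.003]
 [ 0.995  0.1    0.002]
 [ 0.001  0.004 -1.   ]]
q [-0.16  0.69 -0.61  1.52  0.43  1.06 -0.78]
[0.55647501 0.32892184 0.01614101] [-0.5849 -0.0667 -0.1449]
```

```bash
python3 -m jog '[[0,0,0,0,0,-0.04,0.01],[0,0,0,0,0,-0.08,0.01],[0,0,0,0,0,-0.12,0.01],[0,0,0,-0.03,0,-0.15,0.01],[0,0,0,-0.07,0,-0.155,0.01],[0,0,2,-0.11,-0.005,-0.155,0.01],[0,0,4,-0.15,-0.01,-0.155,0.01],[0,0,6,-0.19,-0.02,-0.155,0.01],[0,0,8,-0.23,-0.025,-0.155,0.01],[0,0,10,-0.27,-0.03,-0.155,0.01],[0,0,12,-0.31,-0.035,-0.155,0.01],[0,0,13.3,-0.35,-0.04,-0.155,0.01]]'
python3 -m jog '[[0,0,0,-0.04,0,0,0.01],[0,0,0,-0.08,0,0,0.01],[0,0,0,-0.12,0,0,0.01],[0,0,0,-0.155,0,0,0.01],[0,0,0,-0.19,0,0,0.01],[0,0,0,-0.22,0,0.03,0.01],[0,0,0,-0.22,0,0.06,0.01],[0,0,0,-0.22,0,0.06,0.01],[0,0,0,-0.22,0,0.06,0.01]]'
python3 -c "
from h import *
tgt([.548,-.26,.041],82.5)"
```

```text
time_s: 12.43
ee_pos: [0.5503, -0.0256, 0.1701]
tool_rot: [2.363, 2.067, 0.002]
wrist_force: [2.3, -0.4, -0.3]
gripper_width: 0.0188
gripper_force: 43.4
time_s: 13.18
ee_pos: [0.5208, -0.2412, 0.1084]
tool_rot: [-2.361, -2.069, 0.0]
wrist_force: [0.1, 1.0, -0.1]
gripper_width: 0.0184
gripper_force: 43.4
t 13.18 p [ 0.5208 -0.2412  0.1084] F [ 0.1  1.  -0.1] w 0.0184 g 43.392868638038635
[[ 0.131  0.991 -0.002]
 [ 0.991 -0.131  0.002]
 [ 0.001 -0.002 -1.   ]]
q [ 0.73  0.4  -0.44  1.66  0.19  1.12  0.1 ]
ROW [-0.1 -0.1 -0. ] [-0.0151  0.0295  0.0673] n 2.0
```

```bash
python3 -m jog '[[0,0,0,-0.015,0.0295,0,0.01],[0,0,0,-0.015,0.0295,0.03,0.01],[0,0,0,-0.015,0.0295,0.06,0.01],[0,0,0,-0.015,0.0295,0.068,0.01],[0,0,0,-0.015,0.0295,0.068,0.01],[0,0,0,-0.015,0.0295,0.068,0.033],[0,0,0,-0.015,0.0295,0.068,0.033],[0,0,0,-0.015,0.0295,0.068,0.033],[0,0,0,-0.015,0.0295,0.03,0.033],[0,0,0,-0.015,0.0295,-0.01,0.033],[0,0,0,-0.015,0.0295,-0.05,0.033],[0,0,0,-0.015,0.0295,-0.05,0.033]]'
python3 -m jog '[[0,0,0,0.03,0,0,0.04],[0,0,0,0.07,-0.005,0,0.04],[0,0,0,0.11,-0.01,0,0.04],[0,0,0,0.15,-0.01,0,0.04],[0,0,0,0.19,-0.01,0,0.04],[0,0,0,0.23,-0.01,0,0.04],[0,0,0,0.27,-0.01,0,0.04],[0,0,0,0.31,-0.01,0,0.04],[0,0,0,0.35,-0.01,0,0.04],[0,0,0,0.39,0,0,0.04],[0,0,0,0.43,0.005,0,0.04],[0,0,1,0.45,0.02,0,0.04]]'
python3 - <<'E'
from h import *
p,d=grab_frame('side');np.savez('last_side.npz',p=p,d=d);show(p,'s6.png',(180,110,360,310),3)
tgt([.6286,.2238,.0135],79)
for q in [(.6322,.3237,.03),(.6286,.2238,.03)]: u,v=pix('side',q);print((u-180)*3,(v-110)*3,dep('side',u,v).round(4))
E
```

```text
time_s: 14.18
ee_pos: [0.5535, -0.262, 0.1697]
tool_rot: [2.352, 2.061, 0.01]
wrist_force: [2.5, -0.4, 1.9]
gripper_width: 0.0329
gripper_force: 0.0
time_s: 15.18
ee_pos: [0.6263, 0.1904, 0.1607]
tool_rot: [-2.372, -2.057, -0.006]
wrist_force: [0.2, 0.5, 0.5]
gripper_width: 0.0399
gripper_force: 0.0
t 15.23 p [0.6286 0.192  0.16  ] F [-3.4 -0.6 -0.6] w 0.0402 g 0.0
[[ 0.142  0.99   0.002]
 [ 0.99  -0.142  0.005]
 [ 0.006  0.002 -1.   ]]
q [ 0.04  0.56 -0.58  1.36  0.3   1.31 -0.68]
ROW [ 0.1 -0.3  2.8] [ 0.0307 -0.0048  0.1466] n 4.0
122.34187420303371 452.9516663711099 [0.6312 0.3263 0.0324]
162.70926885221797 385.0332475510637 [0.6285 0.224  0.0302]
```

View pics/s6.png

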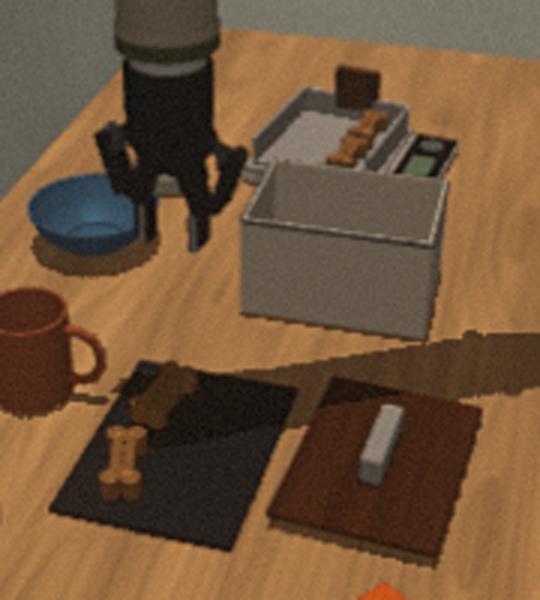

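Both biscuits (B at (163,395), A at (123,463)) are where I measured them, and two more already lie in the scoop. B is next.

```bash
python3 -m jog '[[0,0,2.8,0.031,-0.005,0.03,0.036],[0,0,2.8,0.031,-0.005,0.07,0.036],[0,0,2.8,0.031,-0.005,0.11,0.036],[0,0,2.8,0.031,-0.005,0.135,0.036],[0,0,2.8,0.031,-0.005,0.145,0.036],[0,0,2.8,0.031,-0.005,0.145,0.036],[0,0,2.8,0.031,-0.005,0.145,0.01],[0,0,2.8,0.031,-0.005,0.145,0.01],[0,0,2.8,0.031,-0.005,0.145,0.01],[0,0,2.8,0.031,-0.005,0.145,0.01]]' 40
python3 -c "
from h import *
o,T=st()
print(o['ee_pos'],(T.T@(np.array([.6047,-.3484,.16])-o['ee_pos'])).round(4))"
```

```text
time_s: 16.07
ee_pos: [0.629, 0.2147, 0.0164]
tool_rot: [2.429, 1.99, 0.006]
wrist_force: [-1.5, -0.9, 6.5]
gripper_width: 0.0189
gripper_force: 44.0
t 16.07 p [0.629  0.2147 0.0164] F [-1.5 -0.9  6.5] w 0.0189 g 44.037272930145264
[[ 0.197  0.98   0.004]
 [ 0.98  -0.197  0.001]
 [ 0.002  0.004 -1.   ]]
q [-0.02  0.7  -0.52  1.47  0.38  1.07 -0.83]
[0.62895915 0.21473885 0.01638159] [-0.5566  0.0877 -0.1445]
```

```bash
python3 -m jog '[[0,0,0,0,0,-0.04,0.01],[0,0,0,0,0,-0.08,0.01],[0,0,0,0,0,-0.12,0.01],[0,0,0,-0.03,0,-0.15,0.01],[0,0,0,-0.07,0,-0.155,0.01],[0,0,0,-0.11,0.005,-0.155,0.01],[0,0,0,-0.15,0.01,-0.155,0.01],[0,0,0,-0.19,0.015,-0.155,0.01],[0,0,-1,-0.23,0.02,-0.155,0.01],[0,0,-2,-0.27,0.025,-0.155,0.01],[0,0,-3,-0.31,0.03,-0.155,0.01],[0,0,-3.9,-0.35,0.04,-0.155,0.01]]'
python3 -m jog '[[0,0,0,-0.04,0.01,0,0.01],[0,0,0,-0.08,0.02,0,0.01],[0,0,0,-0.12,0.03,0,0.01],[0,0,0,-0.155,0.035,0,0.01],[0,0,0,-0.19,0.035,0,0.01],[0,0,0,-0.21,0.035,0.03,0.01],[0,0,0,-0.21,0.035,0.06,0.01],[0,0,0,-0.21,0.035,0.06,0.01],[0,0,0,-0.21,0.035,0.06,0.01]]'
python3 -c "
from h import *
tgt([.604,-.3554,.041],82.5)"
```

```text
time_s: 17.07
ee_pos: [0.5972, -0.1386, 0.1701]
tool_rot: [2.358, 2.073, 0.001]
wrist_force: [0.7, 0.5, -0.7]
gripper_width: 0.0189
gripper_force: 43.2
time_s: 17.82
ee_pos: [0.6044, -0.3485, 0.1076]
tool_rot: [-2.358, -2.071, 0.001]
wrist_force: [-0.6, 0.6, -0.4]
gripper_width: 0.0187
gripper_force: 43.2
t 17.82 p [ 0.6044 -0.3485  0.1076] F [-0.6  0.6 -0.4] w 0.0187 g 43.18692147731781
[[ 0.129  0.992 -0.003]
 [ 0.992 -0.129  0.003]
 [ 0.002 -0.003 -1.   ]]
q [ 0.74  0.66 -0.42  1.28  0.26  1.26  0.19]
ROW [-0.2 -0.1  0.1] [-0.007   0.0007  0.0666] n 2.0
```

```bash
python3 -m jog '[[0,0,0,-0.007,0.001,0.03,0.01],[0,0,0,-0.007,0.001,0.06,0.01],[0,0,0,-0.007,0.001,0.067,0.01],[0,0,0,-0.007,0.001,0.067,0.01],[0,0,0,-0.007,0.001,0.067,0.033],[0,0,0,-0.007,0.001,0.067,0.033],[0,0,0,-0.007,0.001,0.067,0.033],[0,0,0,-0.007,0.001,0.03,0.033],[0,0,0,-0.007,0.001,-0.01,0.033],[0,0,0,-0.007,0.001,-0.05,0.033],[0,0,0,0.02,0,-0.055,0.033],[0,0,0,0.05,0,-0.055,0.033]]'
python3 -m jog '[[0,0,-2,0.04,0,0,0.04],[0,0,-4,0.08,-0.005,0,0.04],[0,0,-6,0.12,-0.01,0,0.04],[0,0,-8,0.16,-0.01,0,0.04],[0,0,-10,0.20,-0.01,0,0.04],[0,0,-12,0.24,-0.02,0,0.04],[0,0,-14,0.28,-0.03,0,0.04],[0,0,-16,0.32,-0.03,0,0.04],[0,0,-18,0.36,-0.04,0,0.04],[0,0,-20,0.40,-0.045,0,0.04],[0,0,-22,0.44,-0.05,0,0.04],[0,0,-23.6,0.48,-0.055,0,0.04]]'
python3 -m jog '[[0,0,0,0.04,0.01,0,0.04],[0,0,0,0.08,0.02,0,0.04],[0,0,0,0.12,0.03,0.02,0.036],[0,0,0,0.13,0.03,0.05,0.036],[0,0,0,0.13,0.03,0.07,0.036],[0,0,0,0.13,0.03,0.07,0.036],[0,0,0,0.13,0.03,0.07,0.036]]'
python3 - <<'E'
from h import *
p,d=grab_frame('side');np.savez('last_side.npz',p=p,d=d);show(p,'s7.png',(180,110,360,310),3)
tgt([.6322,.3237,.0135],106.1)
E
```

```text
time_s: 18.82
ee_pos: [0.6134, -0.3034, 0.1702]
tool_rot: [2.359, 2.06, 0.005]
wrist_force: [0.6, 1.1, -1.5]
gripper_width: 0.033
gripper_force: 0.0
time_s: 19.82
ee_pos: [0.6195, 0.1851, 0.1658]
tool_rot: [1.884, 2.511, 0.003]
wrist_force: [0.4, 0.2, -0.1]
gripper_width: 0.0398
gripper_force: 0.0
time_s: 20.4
ee_pos: [0.612, 0.3157, 0.094]
tool_rot: [1.887, 2.511, -0.002]
wrist_force: [-0.0, -1.7, 1.3]
gripper_width: 0.0362
gripper_force: 0.0
t 20.45 p [0.6131 0.3156 0.0956] F [0.3 0.4 0.3] w 0.036 g 0.0
[[-0.277  0.961  0.002]
 [ 0.961  0.277  0.   ]
 [-0.     0.002 -1.   ]]
q [-0.13  0.69 -0.63  1.32  0.41  1.25 -0.49]
ROW [ 0.1  0.  -0. ] [0.0025 0.0204 0.0822] n 3.0
```

View pics/s7.png

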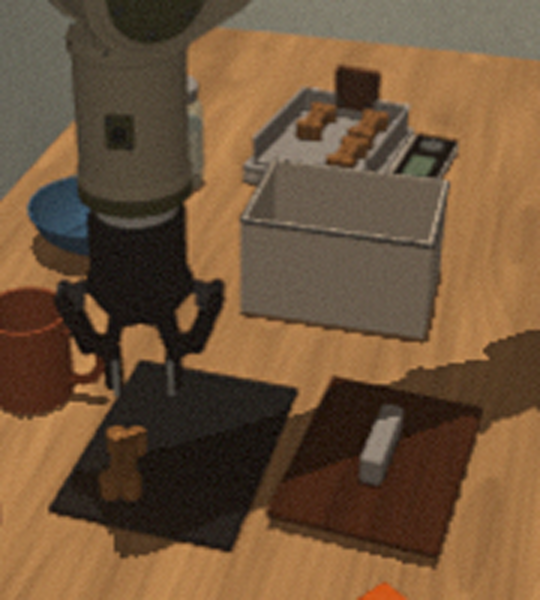

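Three biscuits are in the scoop and A is still at (123,463). Picking it up.

```bash
python3 -m jog '[[0,0,0,0.0025,0.0204,0.0,0.036],[0,0,0,0.0025,0.0204,0.03,0.036],[0,0,0,0.0025,0.0204,0.06,0.036],[0,0,0,0.0025,0.0204,0.082,0.036],[0,0,0,0.0025,0.0204,0.082,0.036],[0,0,0,0.0025,0.0204,0.082,0.036],[0,0,0,0.0025,0.0204,0.082,0.01],[0,0,0,0.0025,0.0204,0.082,0.01],[0,0,0,0.0025,0.0204,0.082,0.01],[0,0,0,0.0025,0.0204,0.082,0.01]]' 40
python3 -c "
from h import *
o,T=st()
print(o['ee_pos'],(T.T@(np.array([.615,-.2692,.16])-o['ee_pos'])).round(4))"
```

```text
time_s: 21.28
ee_pos: [0.633, 0.3251, 0.0155]
tool_rot: [1.886, 2.509, 0.008]
wrist_force: [-0.3, -1.4, 7.1]
gripper_width: 0.0188
gripper_force: 40.2
t 21.28 p [0.633  0.3251 0.0155] F [-0.3 -1.4  7.1] w 0.0188 g 40.222885608673096
[[-0.278  0.961  0.005]
 [ 0.961  0.278  0.002]
 [ 0.001  0.006 -1.   ]]
q [-0.16  0.81 -0.59  1.32  0.46  1.15 -0.51]
[0.63298715 0.32512413 0.01553947] [-0.5658 -0.1815 -0.146 ]
```

```bash
python3 -m jog '[[0,0,0,0,0,-0.04,0.01],[0,0,0,0,0,-0.08,0.01],[0,0,0,0,0,-0.12,0.01],[0,0,2,-0.03,-0.005,-0.15,0.01],[0,0,4,-0.07,-0.02,-0.155,0.01],[0,0,7,-0.105,-0.03,-0.155,0.01],[0,0,10,-0.14,-0.04,-0.155,0.01],[0,0,13,-0.175,-0.055,-0.155,0.01],[0,0,16,-0.21,-0.065,-0.155,0.01],[0,0,19,-0.245,-0.075,-0.155,0.01],[0,0,22,-0.28,-0.09,-0.155,0.01],[0,0,23.6,-0.315,-0.1,-0.155,0.01]]'
python3 -m jog '[[0,0,0,-0.04,0,0,0.01],[0,0,0,-0.08,0,0,0.01],[0,0,0,-0.12,0,0,0.01],[0,0,0,-0.16,0,0,0.01],[0,0,0,-0.20,0,0,0.01],[0,0,0,-0.235,0.0,0.01,0.01],[0,0,0,-0.25,0,0.04,0.01],[0,0,0,-0.25,0,0.06,0.01],[0,0,0,-0.25,0,0.06,0.01],[0,0,0,-0.25,0,0.06,0.01]]'
python3 -c "
from h import *
tgt([.615,-.2685,.04],82.5)"
```

```text
time_s: 22.28
ee_pos: [0.6223, -0.0077, 0.1688]
tool_rot: [2.362, 2.068, 0.003]
wrist_force: [0.3, 0.8, -1.0]
gripper_width: 0.0187
gripper_force: 39.2
time_s: 23.12
ee_pos: [0.5901, -0.2531, 0.1072]
tool_rot: [-2.359, -2.073, -0.001]
wrist_force: [0.5, -0.3, 0.9]
gripper_width: 0.0189
gripper_force: 39.2
t 23.12 p [ 0.5901 -0.2531  0.1072] F [ 0.5 -0.3  0.9] w 0.0189 g 39.24232542514801
[[ 0.129  0.992 -0.   ]
 [ 0.992 -0.129  0.001]
 [ 0.001 -0.    -1.   ]]
q [ 0.67  0.54 -0.45  1.46  0.24  1.19  0.06]
ROW [-0.  -0.1  0.1] [-0.0121  0.0267  0.0671] n 2.0
```

```bash
python3 -m jog '[[0,0,0,-0.012,0.027,0,0.01],[0,0,0,-0.012,0.027,0.03,0.01],[0,0,0,-0.012,0.027,0.06,0.01],[0,0,0,-0.012,0.027,0.067,0.01],[0,0,0,-0.012,0.027,0.067,0.01],[0,0,0,-0.012,0.027,0.067,0.033],[0,0,0,-0.012,0.027,0.067,0.033],[0,0,0,-0.012,0.027,0.067,0.033],[0,0,0,-0.012,0.027,0.03,0.033],[0,0,0,-0.012,0.027,-0.01,0.033],[0,0,0,-0.012,0.027,-0.05,0.033],[0,0,0,-0.012,0.027,-0.09,0.033]]'
python3 -m jog '[[0,0,7,0.03,-0.02,-0.01,0.06],[0,0,14,0.06,-0.04,-0.01,0.06],[0,0,21,0.1,-0.06,-0.01,0.06],[0,0,28,0.14,-0.08,-0.01,0.06],[0,0,35,0.17,-0.1,-0.01,0.06],[0,0,42,0.2,-0.1,-0.01,0.06],[0,0,49,0.2,-0.1,-0.01,0.06],[0,0,56,0.2,-0.1,-0.01,0.06],[0,0,63,0.2,-0.1,-0.01,0.06],[0,0,70,0.2,-0.1,-0.01,0.06],[0,0,70,0.2,-0.1,-0.01,0.06],[0,0,70,0.2,-0.1,-0.01,0.06]]'
python3 - <<'E'
from h import *
st()
save('top','t8.png',(300,145,410,245),6)
E
```

```text
time_s: 24.12
ee_pos: [0.6153, -0.269, 0.2]
tool_rot: [2.36, 2.072, 0.001]
wrist_force: [0.9, -0.3, 0.6]
gripper_width: 0.0328
gripper_force: 0.0
time_s: 25.12
ee_pos: [0.5423, -0.0578, 0.2077]
tool_rot: [3.122, 0.35, 0.003]
wrist_force: [-0.1, 0.5, 0.8]
gripper_width: 0.0601
gripper_force: 0.0
t 25.12 p [ 0.5423 -0.0578  0.2077] F [-0.1  0.5  0.8] w 0.0601 g 0.0
[[ 0.975  0.222  0.002]
 [ 0.222 -0.975 -0.   ]
 [ 0.002  0.001 -1.   ]]
q [ 0.37  0.25 -0.39  1.62  0.1   1.29 -1.38]
```

View pics/t8.png

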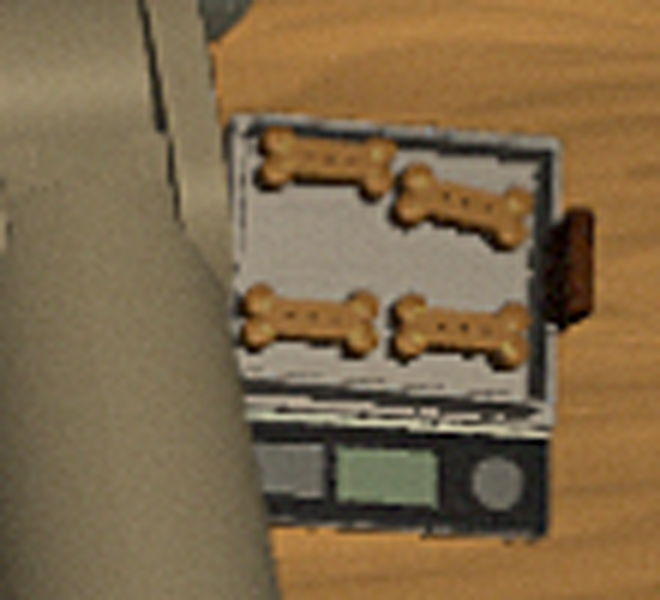

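All four biscuits lie flat in the scoop, at (327,158), (463,205), (310,318) and (460,328). The grip block is at (578,265). I'll measure the grip and work out the move.

```bash
python3 - <<'E'
from h import *
P=np.array([dep('top',u,v) for u in range(388,405) for v in range(175,205)]);P=P[(P[:,2]>.09)&(P[:,2]<.106)]
print(len(P),np.median(P,0).round(4),cv2.minAreaRect((P[:,:2]*1000).astype(np.float32)))
tgt([.564,-.3945,.17],-8)
E
```

```text
89 [ 0.5642 -0.3952  0.096 ] ((565.271240234375, -394.791259765625), (17.133647918701172, 59.11760330200195), 82.51689147949219)
t 25.17 p [ 0.5423 -0.0579  0.2075] F [ 1.1 -0.1  0.6] w 0.06 g 0.0
[[ 0.975  0.222  0.001]
 [ 0.222 -0.975 -0.   ]
 [ 0.001  0.001 -1.   ]]
q [ 0.37  0.25 -0.39  1.62  0.1   1.29 -1.38]
ROW [ 0.  -0.1 20.8] [-0.0536  0.333   0.0376] n 9.0
```

```bash
python3 -m jog '[[0,0,5,-0.005,0.04,0,0.06],[0,0,10,-0.01,0.08,0,0.06],[0,0,15,-0.02,0.12,0,0.06],[0,0,20.3,-0.025,0.16,0,0.06],[0,0,20.3,-0.03,0.2,0,0.06],[0,0,20.3,-0.04,0.24,0,0.06],[0,0,20.3,-0.045,0.28,0,0.06],[0,0,20.3,-0.05,0.31,0.01,0.06],[0,0,20.3,-0.0535,0.333,0.03,0.06],[0,0,20.3,-0.0535,0.333,0.0375,0.06],[0,0,20.3,-0.0535,0.333,0.0375,0.06],[0,0,20.3,-0.0535,0.333,0.0375,0.06]]'
python3 -m jog '[[0,0,0,0,0,0,0.06],[0,0,0,0,0,0,0.06],[0,0,0,0,0,0,0.06]]'
python3 -c "
from h import *
tgt([.5645,-.395,.0635],-7.5)"
```

```text
time_s: 26.17
ee_pos: [0.5624, -0.3939, 0.1687]
tool_rot: [-3.133, 0.208, 0.001]
wrist_force: [-0.3, 0.9, 0.4]
gripper_width: 0.0603
gripper_force: 0.0
time_s: 26.42
ee_pos: [0.5632, -0.3938, 0.1707]
tool_rot: [3.134, -0.209, 0.003]
wrist_force: [-0.7, 0.8, 0.6]
gripper_width: 0.0599
gripper_force: 0.0
t 26.42 p [ 0.5632 -0.3938  0.1707] F [-0.7  0.8  0.6] w 0.0599 g 0.0
[[ 0.991 -0.132  0.002]
 [-0.132 -0.991 -0.001]
 [ 0.002  0.001 -1.   ]]
q [ 0.68  0.56 -0.17  1.26  0.09  1.33 -1.2 ]
ROW [ 0.  -0.1 -0.1] [0.0012 0.0009 0.1072] n 3.0
```

Lower onto the grip, close with a firm force, then lift slightly.

```bash
python3 -m jog '[[0,0,0,0.001,0.001,0.03,0.06],[0,0,0,0.001,0.001,0.06,0.06],[0,0,0,0.001,0.001,0.09,0.06],[0,0,0,0.001,0.001,0.107,0.06],[0,0,0,0.001,0.001,0.107,0.06],[0,0,0,0.001,0.001,0.107,0.03],[0,0,0,0.001,0.001,0.107,0.02],[0,0,0,0.001,0.001,0.107,0.01],[0,0,0,0.001,0.001,0.107,0.0],[0,0,0,0.001,0.001,0.107,0.0],[0,0,0,0.001,0.001,0.107,0.0]]' 110
python3 -c "
from h import *
st()"
python3 -m jog '[[0,0,0,0,0,-0.005,0],[0,0,0,0,0,-0.01,0],[0,0,0,0,0,-0.02,0],[0,0,0,0,0,-0.03,0],[0,0,0,0,0,-0.03,0],[0,0,0,0,0,-0.03,0]]'
python3 -c "
from h import *
st()
save('side','s9.png',(240,60,400,200),4)"
```

```text
time_s: 27.33
ee_pos: [0.5646, -0.3972, 0.0651]
tool_rot: [3.132, -0.213, 0.007]
wrist_force: [-0.5, -1.1, 7.3]
gripper_width: 0.0138
gripper_force: 108.4
t 27.33 p [ 0.5646 -0.3972  0.0651] F [-0.5 -1.1  7.3] w 0.0138 g 108.35539698600769
[[ 0.991 -0.135  0.004]
 [-0.135 -0.991 -0.003]
 [ 0.004  0.002 -1.   ]]
q [ 0.68  0.64 -0.17  1.37  0.11  1.14 -1.21]
time_s: 27.83
ee_pos: [0.5638, -0.3962, 0.0934]
tool_rot: [3.133, -0.212, 0.003]
wrist_force: [-0.4, -0.0, -5.4]
gripper_width: 0.0138
gripper_force: 107.4
t 27.83 p [ 0.5638 -0.3962  0.0934] F [-0.4 -0.  -5.4] w 0.0138 g 107.37249255180359
[[ 0.991 -0.135  0.002]
 [-0.135 -0.991 -0.001]
 [ 0.002  0.001 -1.   ]]
q [ 0.68  0.62 -0.17  1.34  0.11  1.19 -1.21]
```

View pics/s9.png

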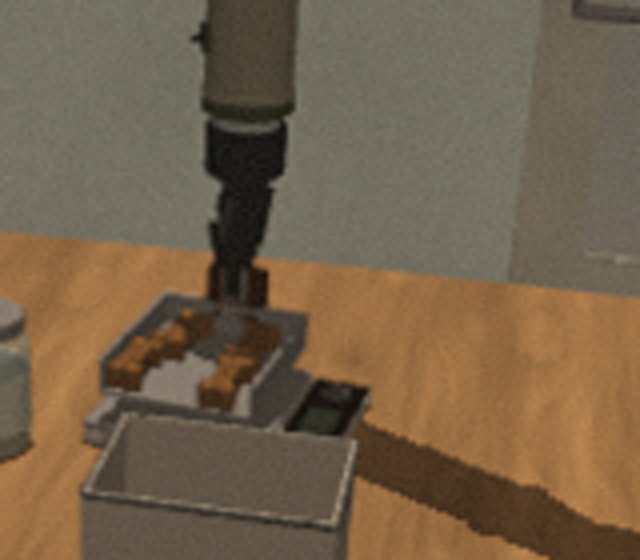

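Held firmly at 108 N, with all the biscuits still inside. I'll raise it and bring the lip over the box, level and square to it.

```bash
python3 -m jog '[[0,0,0,0,0,-0.02,0],[0,0,0,0,0,-0.045,0],[0,0,0,0,0,-0.07,0],[0,0,0,0,0,-0.095,0],[0,0,-1,-0.01,-0.02,-0.105,0],[0,0,-2,-0.02,-0.045,-0.11,0],[0,0,-3.5,-0.032,-0.07,-0.11,0],[0,0,-5,-0.045,-0.095,-0.11,0],[0,0,-6.5,-0.057,-0.12,-0.11,0],[0,0,-7.7,-0.068,-0.145,-0.11,0],[0,0,-7.7,-0.075,-0.158,-0.11,0],[0,0,-7.7,-0.0777,-0.163,-0.11,0]]'
python3 -m jog '[[0,0,0,0,0,0,0],[0,0,0,0,0,0,0],[0,0,0,0,0,0,0]]'
python3 - <<'E'
from h import *
tgt([.509,-.1615,.27],0,-40)
save('side','s10.png',(200,60,400,230),4)
E
```

```text
time_s: 28.88
ee_pos: [0.5076, -0.2203, 0.2019]
tool_rot: [-3.14, -0.006, 0.001]
wrist_force: [0.5, 1.4, -6.2]
gripper_width: 0.0133
gripper_force: 108.0
time_s: 29.13
ee_pos: [0.508, -0.2255, 0.2019]
tool_rot: [3.141, -0.004, -0.0]
wrist_force: [-0.6, -0.8, -5.1]
gripper_width: 0.0138
gripper_force: 108.1
t 29.13 p [ 0.508  -0.2255  0.2019] F [-0.6 -0.8 -5.1] w 0.0138 g 108.06980609893799
[[ 1.    -0.003 -0.   ]
 [-0.003 -1.    -0.001]
 [-0.     0.001 -1.   ]]
q [ 0.58  0.26 -0.27  1.6   0.07  1.29 -1.27]
ROW [-40.    0.1  -0.1] [ 0.0008 -0.064  -0.0681] n 6.0
```

View pics/s10.png

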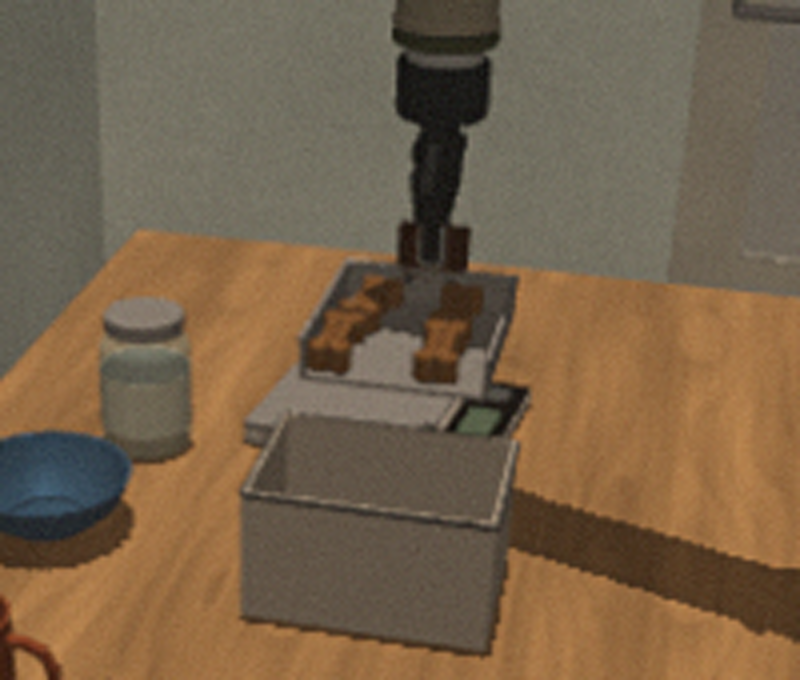

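```bash
python3 -m jog '[[-3,0,0,0,-0.002,-0.009,0],[-6,0,0,0,-0.0045,-0.018,0],[-10,0,0,0,-0.0086,-0.03,0],[-15,0,0,0,-0.015,-0.042,0],[-20,0,0,0,-0.022,-0.050,0],[-22.5,0,0,0,-0.027,-0.052,0],[-25,0,0,0,-0.031,-0.053,0],[-27.5,0,0,0,-0.036,-0.054,0],[-30,0,0,0,-0.041,-0.055,0],[-32.5,0,0,0,-0.046,-0.057,0],[-35,0,0,0,-0.051,-0.059,0],[-40,0,0,0,-0.063,-0.069,0]]'
python3 -m jog '[[0,0,0,0,0,0,0],[0,0,0,0,0,0,0],[0,0,0,0,0,0,0],[0,0,0,0,0,0,0],[0,0,0,0,0,0,0],[0,0,0,0,0,0,0]]'
python3 - <<'E'
from h import *
st()
save('side','s11.png',(200,60,400,230),4)
E
```

```text
time_s: 30.18
ee_pos: [0.5076, -0.1642, 0.271]
tool_rot: [2.442, -0.009, -0.003]
wrist_force: [-0.4, -2.0, -4.2]
gripper_width: 0.0131
gripper_force: 108.5
time_s: 30.68
ee_pos: [0.5079, -0.1619, 0.2713]
tool_rot: [2.444, -0.004, -0.001]
wrist_force: [0.3, 0.6, -3.7]
gripper_width: 0.0136
gripper_force: 108.6
t 30.68 p [ 0.5079 -0.1619  0.2713] F [ 0.3  0.6 -3.7] w 0.0136 g 108.61215233802795
[[ 1.    -0.002 -0.001]
 [-0.003 -0.766 -0.642]
 [ 0.     0.642 -0.766]]
q [ 0.15  0.19 -0.39  1.73  0.75  1.48 -1.99]
```

View pics/s11.png

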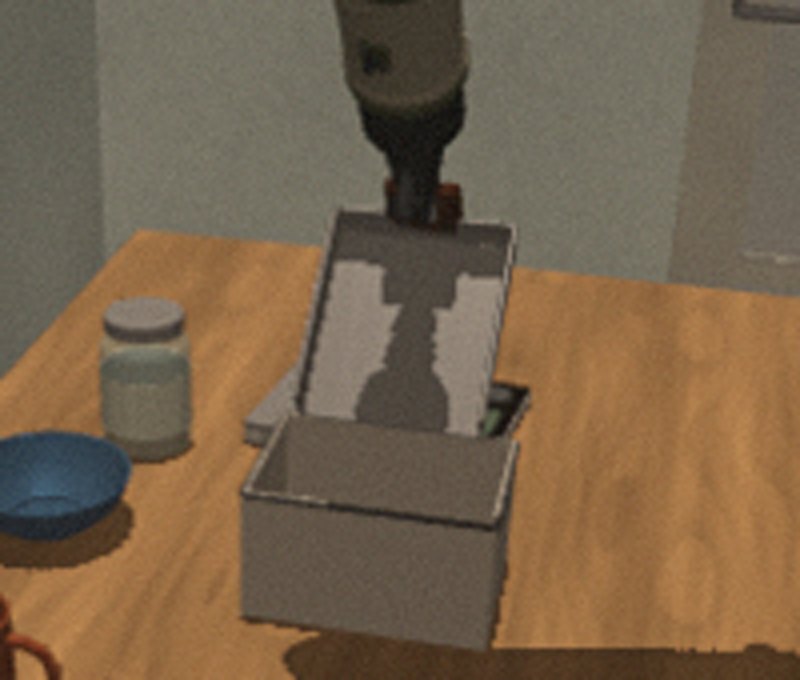

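The scoop is empty: nothing is left on its floor and the wrist force fell to 3.7 N. I'll level it and carry it back over the scale.

```bash
python3 -m jog '[[6,0,0,0,0.001,0.014,0],[12,0,0,0,0.0015,0.028,0],[18,0,0,0,0.002,0.042,0],[24,0,0,0,0.0025,0.056,0],[30,0,0,0,0.003,0.07,0],[36,0,0,0,0.004,0.084,0],[40,0,0,0,0.0044,0.094,0],[40,0,0,0,0.0044,0.094,0],[40,0,0,0,0.0044,0.094,0],[40,0,0,0,0.0044,0.094,0]]'
python3 - <<'E'
from h import *
d=dict(np.load('last_top.npz'))
p,dd=grab_frame('top');np.savez('last_top.npz',p=p,d=dd)
# biscuits in box: count brown points low inside the box
n=[]
for u in range(255,306):
    for v in range(182,245):
        X=dep('top',u,v)
        if .012<X[2]<.09 and .42<X[0]<.6 and -.09<X[1]<.042 and int(p[v,u,0])-int(p[v,u,2])>40:n.append(X)
n=np.array(n);print(len(n),n.min(0),n.max(0))
tgt([.5645,-.3965,.1],-7.7)
E
```

```text
time_s: 31.57
ee_pos: [0.5081, -0.2245, 0.202]
tool_rot: [3.141, -0.001, -0.0]
wrist_force: [0.4, 1.0, -3.3]
gripper_width: 0.0137
gripper_force: 108.5
367 [ 0.46451991 -0.05842195  0.01281451] [0.5740843  0.03875448 0.08878318]
t 31.62 p [ 0.5085 -0.2236  0.2023] F [-0.5  0.5 -3. ] w 0.0136 g 108.5169768333435
[[ 1.     0.001  0.   ]
 [ 0.001 -1.    -0.001]
 [ 0.     0.001 -1.   ]]
q [ 0.58  0.26 -0.27  1.6   0.07  1.29 -1.27]
ROW [ 0.  -0.   7.8] [0.0558 0.1729 0.1024] n 6.0
```

```bash
python3 -m jog '[[0,0,1,0.01,0.02,0,0],[0,0,2,0.02,0.05,0,0],[0,0,3.5,0.03,0.08,0,0],[0,0,5,0.04,0.11,0,0],[0,0,6.5,0.05,0.14,0,0],[0,0,7.8,0.056,0.165,0,0],[0,0,7.8,0.056,0.173,0.02,0],[0,0,7.8,0.056,0.173,0.045,0],[0,0,7.8,0.056,0.173,0.07,0],[0,0,7.8,0.056,0.173,0.095,0],[0,0,7.8,0.056,0.173,0.105,0],[0,0,7.8,0.056,0.173,0.105,0]]'
python3 -m jog '[[0,0,0,0,0,0.005,0],[0,0,0,0,0,0.01,0],[0,0,0,0,0,0.01,0],[0,0,0,0,0,0.01,0]]'
python3 - <<'E'
from h import *
tgt([.5645,-.397,.066],-7.7)
X=np.array([dep('top',u,v) for u in range(258,302) for v in range(186,240)])
p=np.load('last_top.npz')['p']
C=np.array([p[v,u] for u in range(258,302) for v in range(186,240)]).astype(int)
m=(C[:,0]-C[:,2]>40)&(X[:,1]<.035)&(X[:,1]>-.08)&(abs(X[:,0]-.509)<.085)
print(m.sum(),np.percentile(X[m],[1,10,50,90,99],axis=0).round(3))
E
```

```text
time_s: 32.62
ee_pos: [0.5633, -0.395, 0.0939]
tool_rot: [-3.132, 0.21, 0.007]
wrist_force: [0.3, -0.2, -3.9]
gripper_width: 0.0133
gripper_force: 108.5
time_s: 32.95
ee_pos: [0.5644, -0.398, 0.088]
tool_rot: [3.133, -0.215, 0.002]
wrist_force: [-0.9, 0.6, -2.5]
gripper_width: 0.0136
gripper_force: 108.3
t 32.95 p [ 0.5644 -0.398   0.088 ] F [-0.9  0.6 -2.5] w 0.0136 g 108.30339431762695
[[ 0.991 -0.136  0.001]
 [-0.136 -0.991 -0.001]
 [ 0.001  0.001 -1.   ]]
q [ 0.68  0.62 -0.17  1.34  0.1   1.18 -1.21]
ROW [ 0.  -0.1 -0.1] [-0.0001 -0.001   0.022 ] n 1.0
367 [[ 0.465 -0.057  0.011]
 [ 0.471 -0.039  0.022]
 [ 0.49   0.008  0.073]
 [ 0.558  0.024  0.081]
 [ 0.571  0.032  0.084]]
```

```bash
python3 -m jog '[[0,0,0,0,-0.001,0.006,0],[0,0,0,0,-0.001,0.012,0],[0,0,0,0,-0.001,0.017,0],[0,0,0,0,-0.001,0.02,0],[0,0,0,0,-0.001,0.02,0],[0,0,0,0,-0.001,0.02,0]]'
python3 -m jog '[[0,0,0,0,0,0.001,0],[0,0,0,0,0,0.002,0],[0,0,0,0,0,0.002,0],[0,0,0,0,0,0.002,0]]'
```

```text
time_s: 33.45
ee_pos: [0.564, -0.3967, 0.0666]
tool_rot: [-3.134, 0.215, 0.001]
wrist_force: [0.0, -0.1, -4.9]
gripper_width: 0.0134
gripper_force: 108.5
time_s: 33.78
ee_pos: [0.5643, -0.3968, 0.0653]
tool_rot: [3.134, -0.215, 0.001]
wrist_force: [0.2, -0.7, -2.6]
gripper_width: 0.0135
gripper_force: 108.9
```

```bash
python3 -m jog '[[0,0,0,0,0,0.001,0],[0,0,0,0,0,0.0015,0],[0,0,0,0,0,0.0015,0],[0,0,0,0,0,0.0015,0]]'
python3 -m jog '[[0,0,0,0,0,0,0.02],[0,0,0,0,0,0,0.03],[0,0,0,0,0,0,0.05],[0,0,0,0,0,0,0.06],[0,0,0,0,0,0,0.06],[0,0,0,0,0,-0.02,0.06],[0,0,0,0,0,-0.06,0.06],[0,0,0,0,0,-0.1,0.06],[0,0,0,0,-0.03,-0.12,0.06],[0,0,0,0,-0.07,-0.12,0.06],[0,0,0,0,-0.11,-0.12,0.06],[0,0,0,0,-0.15,-0.12,0.06]]' 60
python3 -m jog '[[0,0,0,0,-0.04,0,0.06],[0,0,0,0,-0.08,0,0.06],[0,0,-6,-0.01,-0.12,0,0.06],[0,0,-12,-0.02,-0.16,0,0.06],[0,0,-18,-0.03,-0.2,0,0.06],[0,0,-24,-0.04,-0.24,0,0.06],[0,0,-30,-0.06,-0.28,0,0.06],[0,0,-36,-0.08,-0.315,0,0.06],[0,0,-43,-0.1,-0.35,0,0.06],[0,0,-50,-0.12,-0.385,0,0.06],[0,0,-57,-0.12,-0.385,0,0.06],[0,0,-57,-0.12,-0.385,0,0.06]]'
python3 - <<'E'
from h import *
st()
p,d=grab_frame('top');np.savez('last_top.npz',p=p,d=d)
p2=cv2.resize(p[160:275,150:410],None,fx=3,fy=3,interpolation=cv2.INTER_CUBIC);cv2.imwrite('pics/t12.png',p2[:,:,::-1])
def blob(u0,u1,v0,v1,lo,hi):
    P=np.array([dep('top',u,v) for u in range(u0,u1) for v in range(v0,v1)]);return P[(P[:,2]>lo)&(P[:,2]<hi)]
for n,a in dict(grip=(385,405,172,207,.09,.108),handle=(175,222,235,262,.036,.056)).items():
    P=blob(*a);print(n,len(P),np.median(P,0).round(4),cv2.minAreaRect((P[:,:2]*1000).astype(np.float32)))
P=blob(345,382,172,205,.02,.045);A=np.c_[P[:,:2],np.ones(len(P))];print('floor',len(P),np.median(P[:,2]),np.linalg.lstsq(A,P[:,2],rcond=None)[0])
E
```

```text
time_s: 34.12
ee_pos: [0.5643, -0.3969, 0.0651]
tool_rot: [3.134, -0.215, 0.002]
wrist_force: [-4.6, 1.6, 6.8]
gripper_width: 0.0137
gripper_force: 110.4
time_s: 35.12
ee_pos: [0.5848, -0.2468, 0.1841]
tool_rot: [3.134, -0.216, 0.002]
wrist_force: [0.8, -0.2, -0.3]
gripper_width: 0.0601
gripper_force: 0.0
time_s: 36.12
ee_pos: [0.5169, 0.1531, 0.1839]
tool_rot: [-2.848, -1.325, -0.002]
wrist_force: [0.4, -1.5, -0.7]
gripper_width: 0.0598
gripper_force: 0.0
t 36.12 p [0.5169 0.1531 0.1839] F [ 0.4 -1.5 -0.7] w 0.0598 g 0.0
[[ 0.644  0.765  0.001]
 [ 0.765 -0.644  0.001]
 [ 0.001 -0.    -1.   ]]
q [ 0.13  0.28 -0.57  1.66  0.16  1.25 -1.17]
grip 89 [ 0.5659 -0.3922  0.0971] ((565.5685424804688, -391.5811462402344), (15.856176376342773, 60.96647644042969), 82.61042785644531)
handle 160 [0.4209 0.2573 0.0457] ((421.5845642089844, 256.60797119140625), (75.40337371826172, 19.931427001953125), 86.44772338867188)
floor 1212 0.030211859948169995 [-0.00102575  0.00356594  0.0320257 ]
```

View pics/t12.png

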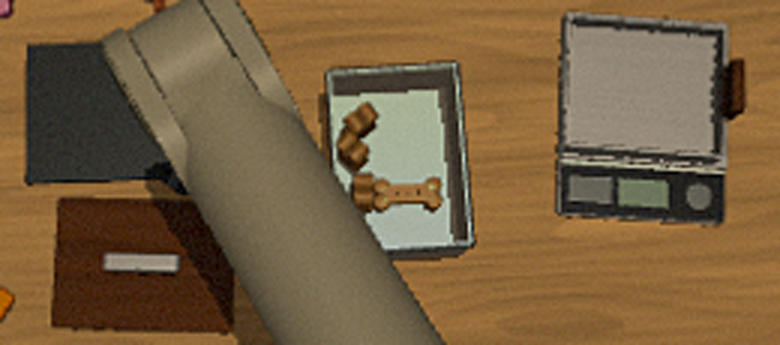

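The box holds one flat biscuit and three on end (about 80 mm, below the cleat's level at 100). The scoop stands flat and empty on the plate, and the dark lid is unmoved with its handle at (141,262). Next is the lid.

```bash
python3 -c "
from h import *
tgt([.4215,.2562,.10],86.5)"
```

```text
t 36.17 p [0.5179 0.1505 0.1837] F [ 0.8 -1.1  0.2] w 0.0599 g 0.0
[[ 0.653  0.757  0.   ]
 [ 0.757 -0.653 -0.   ]
 [ 0.     0.    -1.   ]]
q [ 0.13  0.28 -0.57  1.66  0.16  1.25 -1.18]
ROW [  0.   -0.  -37.3] [ 0.017  -0.1421  0.0836] n 6.0
```

```bash
python3 -m jog '[[0,0,-7,0.004,-0.03,0.0,0.05],[0,0,-14,0.008,-0.06,0.01,0.05],[0,0,-21,0.012,-0.09,0.03,0.05],[0,0,-28,0.015,-0.12,0.05,0.05],[0,0,-35,0.017,-0.142,0.07,0.05],[0,0,-37.3,0.017,-0.142,0.083,0.05],[0,0,-37.3,0.017,-0.142,0.083,0.05],[0,0,-37.3,0.017,-0.142,0.083,0.05],[0,0,-37.3,0.017,-0.142,0.083,0.05],[0,0,-37.3,0.017,-0.142,0.083,0.05]]'
python3 -c "
from h import *
tgt([.4215,.2562,.023],86.5)"
```

```text
time_s: 37.0
ee_pos: [0.4236, 0.2546, 0.1015]
tool_rot: [2.294, 2.145, 0.003]
wrist_force: [-0.4, 0.1, 0.5]
gripper_width: 0.0501
gripper_force: 0.0
t 37.0 p [0.4236 0.2546 0.1015] F [-0.4  0.1  0.5] w 0.0501 g 0.0
[[ 0.067  0.998  0.002]
 [ 0.998 -0.067  0.001]
 [ 0.001  0.002 -1.   ]]
q [ 0.03  0.29 -0.73  1.87  0.22  1.06 -0.86]
ROW [ 0.1 -0.  -0.3] [ 0.0014 -0.0023  0.0785] n 2.0
```

```bash
python3 -m jog '[[0,0,-0.3,0.001,-0.002,0.03,0.05],[0,0,-0.3,0.001,-0.002,0.06,0.05],[0,0,-0.3,0.001,-0.002,0.078,0.05],[0,0,-0.3,0.001,-0.002,0.078,0.05],[0,0,-0.3,0.001,-0.002,0.078,0.03],[0,0,-0.3,0.001,-0.002,0.078,0.015],[0,0,-0.3,0.001,-0.002,0.078,0.01],[0,0,-0.3,0.001,-0.002,0.078,0.01],[0,0,-0.3,0.001,-0.002,0.078,0.01]]' 80
python3 -m jog '[[0,0,0,0,0,-0.03,0.01],[0,0,0,0,0,-0.06,0.01],[0,0,0,0,0,-0.1,0.01],[0,0,0,0,0,-0.14,0.01],[0,0,0,0,0,-0.18,0.01],[0,0,0,0,0,-0.18,0.01],[0,0,0,0,0,-0.18,0.01],[0,0,0,0,0,-0.18,0.01]]'
python3 -c "
from h import *
tgt([.509,-.0244,.20],0)
p,d=grab_frame('side');np.savez('last_side.npz',p=p,d=d);show(p,'s13.png',(150,60,400,260),3)"
```

```text
time_s: 37.75
ee_pos: [0.4215, 0.2572, 0.0246]
tool_rot: [2.283, 2.156, 0.006]
wrist_force: [-0.3, -1.1, 7.3]
gripper_width: 0.0183
gripper_force: 79.6
time_s: 38.42
ee_pos: [0.4198, 0.2561, 0.2024]
tool_rot: [2.283, 2.157, 0.0]
wrist_force: [0.0, -0.5, -2.8]
gripper_width: 0.0183
gripper_force: 79.0
t 38.42 p [0.4198 0.2561 0.2024] F [ 0.  -0.5 -2.8] w 0.0183 g 78.99917364120483
[[ 0.057  0.998  0.001]
 [ 0.998 -0.057 -0.   ]
 [-0.     0.001 -1.   ]]
q [ 0.08  0.18 -0.77  1.74  0.13  1.27 -0.78]
ROW [ 0.1 -0.  86.7] [-0.275   0.105   0.0026] n 13.0
```

```bash
python3 -m jog '[[0,0,6,-0.02,0.005,0,0.01],[0,0,12,-0.04,0.015,0,0.01],[0,0,19,-0.065,0.025,0,0.01],[0,0,26,-0.09,0.035,0,0.01],[0,0,33,-0.115,0.045,0,0.01],[0,0,40,-0.14,0.055,0,0.01],[0,0,47,-0.165,0.065,0,0.01],[0,0,54,-0.19,0.075,0,0.01],[0,0,61,-0.215,0.085,0,0.01],[0,0,68,-0.24,0.092,0,0.01],[0,0,75,-0.26,0.1,0,0.01],[0,0,81,-0.275,0.105,0,0.01]]'
python3 -m jog '[[0,0,5.7,0,0,0,0.01],[0,0,5.7,0,0,0,0.01],[0,0,5.7,0,0,0,0.01],[0,0,5.7,0,0,0,0.01]]'
python3 - <<'E'
from h import *
tgt([.509,-.0244,.14],0)
p,d=grab_frame('side');np.savez('last_side.npz',p=p,d=d)
p,d=grab_frame('top');np.savez('last_top.npz',p=p,d=d)
for n in('top','side'):
    d=np.load(f'last_{n}.npz')['d'];vv,uu=np.nonzero(d>0)
    m=camera_model(n);K=np.array([[m['fx'],0,m['cx']],[0,m['fy'],m['cy']],[0,0,1]])
    q=cv2.undistortPoints(np.stack([uu,vv],1).astype(np.float64)[:,None],K,np.array([m['k1'],0,0,0]))[:,0]
    z=d[vv,uu];X=(np.c_[q*z[:,None],z]-np.array(m['t']))@np.array(m['R'])
    for nm,lo,hi in(('lid',.188,.206),('box',.09,.118)):
        P=X[(X[:,2]>lo)&(X[:,2]<hi)&(abs(X[:,0]-.51)<.16)&(abs(X[:,1]+.03)<.13)]
        if len(P)>20:
            print(n,nm,len(P),np.percentile(P,[1,50,99],axis=0).round(4).tolist(),cv2.minAreaRect((P[:,:2]*1000).astype(np.float32)))
E
```

```text
time_s: 39.47
ee_pos: [0.5085, -0.0267, 0.2003]
tool_rot: [3.138, 0.144, -0.006]
wrist_force: [-0.7, 0.1, -1.2]
gripper_width: 0.0185
gripper_force: 78.7
time_s: 39.8
ee_pos: [0.5086, -0.0231, 0.2015]
tool_rot: [-3.141, -0.009, 0.003]
wrist_force: [0.6, -0.5, -2.2]
gripper_width: 0.0184
gripper_force: 78.8
t 39.8 p [ 0.5086 -0.0231  0.2015] F [ 0.6 -0.5 -2.2] w 0.0184 g 78.81449103355408
[[ 1.     0.006 -0.002]
 [ 0.006 -1.     0.001]
 [-0.002 -0.001 -1.   ]]
q [ 0.34  0.18 -0.41  1.71  0.07  1.27 -1.64]
ROW [-0.   0.1  0.3] [0.0005 0.0014 0.0615] n 2.0
top lid 966 [[0.4101, -0.0077, 0.1892], [0.4766, 0.0279, 0.1957], [0.6035, 0.051, 0.2021]] ((507.4613952636719, 21.519580841064453), (199.16893005371094, 61.930850982666016), 0.6616961359977722)
top box 37 [[0.4108, -0.0168, 0.1044], [0.4129, 0.0191, 0.1099], [0.4158, 0.0457, 0.1159]] ((413.1680603027344, 14.428722381591797), (64.61788177490234, 4.974716663360596), 89.41580963134766)
side lid 1255 [[0.4096, -0.0887, 0.1907], [0.4958, 0.0021, 0.1969], [0.6022, 0.0518, 0.2039]] ((506.45489501953125, -21.286773681640625), (150.5069122314453, 196.19430541992188), 89.20236206054688)
side box 934 [[0.4127, -0.0952, 0.0903], [0.5121, 0.017, 0.1033], [0.6036, 0.0483, 0.1138]] ((508.6537780761719, -22.195098876953125), (194.1759796142578, 149.11781311035156), 0.20379233360290527)
```

Lid and box agree to within 2 mm, against the 6 mm of play. Lowering.

```bash
python3 -m jog '[[0,0,0.3,0.002,0.001,0.015,0.01],[0,0,0.3,0.002,0.001,0.035,0.01],[0,0,0.3,0.002,0.001,0.05,0.01],[0,0,0.3,0.002,0.001,0.06,0.01],[0,0,0.3,0.002,0.001,0.068,0.01],[0,0,0.3,0.002,0.001,0.072,0.01],[0,0,0.3,0.002,0.001,0.072,0.01],[0,0,0.3,0.002,0.001,0.072,0.01]]'
python3 -m jog '[[0,0,0,0,0,0.001,0.01],[0,0,0,0,0,0.002,0.01],[0,0,0,0,0,0.003,0.01],[0,0,0,0,0,0.004,0.01],[0,0,0,0,0,0.004,0.01],[0,0,0,0,0,0.004,0.01]]'
```

```text
time_s: 40.57
ee_pos: [0.5116, -0.0249, 0.131]
tool_rot: [-3.142, 0.006, -0.001]
wrist_force: [-0.5, 0.5, -3.0]
gripper_width: 0.0183
gripper_force: 78.9
time_s: 41.07
ee_pos: [0.5112, -0.025, 0.1264]
tool_rot: [-3.142, 0.006, 0.0]
wrist_force: [0.1, 1.1, -2.3]
gripper_width: 0.0186
gripper_force: 78.9
```

```bash
python3 -m jog '[[0,0,0,0,0,0.001,0.01],[0,0,0,0,0,0.002,0.01],[0,0,0,0,0,0.0025,0.01],[0,0,0,0,0,0.0025,0.01],[0,0,0,0,0,0.0025,0.01]]'
python3 -m jog '[[0,0,0,0,0,0,0.025],[0,0,0,0,0,0,0.04],[0,0,0,0,0,0,0.05],[0,0,0,0,0,0,0.05],[0,0,0,0,0,-0.03,0.05],[0,0,0,0,0,-0.07,0.05],[0,0,0,0,0,-0.1,0.03],[0,0,0,0,0.03,-0.1,0.0],[0,0,0,-0.02,0.07,-0.1,0.0],[0,0,0,-0.03,0.11,-0.1,0.0],[0,0,0,-0.04,0.15,-0.1,0.0],[0,0,0,-0.05,0.19,-0.1,0]]' 60
python3 - <<'E'
from h import *
st()
p,d=grab_frame('side');np.savez('last_side.npz',p=p,d=d)
n='side';vv,uu=np.nonzero(d>0)
m=camera_model(n);K=np.array([[m['fx'],0,m['cx']],[0,m['fy'],m['cy']],[0,0,1]])
q=cv2.undistortPoints(np.stack([uu,vv],1).astype(np.float64)[:,None],K,np.array([m['k1'],0,0,0]))[:,0]
z=d[vv,uu];X=(np.c_[q*z[:,None],z]-np.array(m['t']))@np.array(m['R'])
P=X[(X[:,2]>.105)&(X[:,2]<.13)&(abs(X[:,0]-.51)<.14)&(abs(X[:,1]+.03)<.12)]
A=np.c_[P[:,:2]-[.509,-.024],np.ones(len(P))];f=np.linalg.lstsq(A,P[:,2],rcond=None)[0]
print(len(P),'slope,z',f,cv2.minAreaRect((P[:,:2]*1000).astype(np.float32)))
B=X[(X[:,2]<.1)&(X[:,2]>.02)&(abs(X[:,0]-.51)<.12)&(abs(X[:,1]-.045)<.02)];print('box front',np.median(B[:,1]),np.percentile(B[:,0],[1,99]))
tgt([.457,-.3595,.05],-8)
E
```

```text
time_s: 41.48
ee_pos: [0.5114, -0.025, 0.1246]
tool_rot: [3.141, -0.006, 0.001]
wrist_force: [-3.0, 0.3, 5.9]
gripper_width: 0.0183
gripper_force: 79.8
time_s: 42.48
ee_pos: [0.4601, -0.2149, 0.2242]
tool_rot: [3.141, -0.006, 0.001]
wrist_force: [1.5, -0.2, -0.3]
gripper_width: -0.0
gripper_force: 0.0
t 42.48 p [ 0.4601 -0.2149  0.2242] F [ 1.5 -0.2 -0.3] w -0.0 g 0.0
[[ 1.    -0.004  0.001]
 [-0.004 -1.    -0.   ]
 [ 0.001  0.    -1.   ]]
q [ 0.6   0.15 -0.25  1.69  0.04  1.31 -1.23]
1448 slope,z [-7.57873259e-05 -3.43434112e-02  1.19571652e-01] ((509.0599365234375, -23.07526397705078), (149.95440673828125, 195.9637908935547), 89.47013854980469)
box front 0.04350274997411109 [0.41404412 0.60031193]
t 42.53 p [ 0.4566 -0.225   0.2238] F [-2.8 -8.6 -0.5] w 0.0001 g 0.0
[[ 1.    -0.015 -0.001]
 [-0.015 -1.    -0.004]
 [-0.001  0.004 -1.   ]]
q [ 0.6   0.15 -0.24  1.69  0.04  1.31 -1.23]
ROW [0.3 0.1 7.1] [0.0027 0.1337 0.1744] n 6.0
```

```bash
python3 - <<'E'
from h import *
n='side';d=np.load('last_side.npz')['d']
for x in(.44,.58):
    for y in(-.07,.03):
        u,v=pix(n,(x,y,.118));u,v=int(round(u)),int(round(v))
        print(x,y,[np.round(np.median([dep(n,u+i,v+j)[2] for i in(-2,-1,0,1,2) for j in(-2,-1,0,1,2)]),4)])
tgt([.457,-.3595,.05],-8)
E
```

```text
0.44 -0.07 [np.float64(0.12)]
0.44 0.03 [np.float64(0.1199)]
0.58 -0.07 [np.float64(0.1197)]
0.58 0.03 [np.float64(0.1197)]
t 42.53 p [ 0.4566 -0.225   0.2238] F [-2.8 -8.6 -0.5] w 0.0001 g 0.0
[[ 1.    -0.015 -0.001]
 [-0.015 -1.    -0.004]
 [-0.001  0.004 -1.   ]]
q [ 0.6   0.15 -0.24  1.69  0.04  1.31 -1.23]
ROW [0.3 0.1 7.1] [0.0027 0.1337 0.1744] n 6.0
```

The lid is level and home (top at 0.120 at all four corners). Now the off key.

```bash
python3 -m jog '[[0,0,3,-0.001,0.03,0,0],[0,0,6,-0.003,0.07,0,0],[0,0,8,-0.004,0.11,0,0],[0,0,8,-0.004,0.143,0.01,0],[0,0,8,-0.004,0.143,0.05,0],[0,0,8,-0.004,0.143,0.09,0],[0,0,8,-0.004,0.143,0.13,0],[0,0,8,-0.004,0.143,0.16,0],[0,0,8,-0.004,0.143,0.175,0],[0,0,8,-0.004,0.143,0.175,0],[0,0,8,-0.004,0.143,0.175,0],[0,0,8,-0.004,0.143,0.175,0]]'
python3 -m jog '[[0,0,0,0,0,0,0],[0,0,0,0,0,0,0]]'
python3 -c "
from h import *
tgt([.457,-.3595,.0235],-8)"
```

```text
time_s: 43.53
ee_pos: [0.4574, -0.3566, 0.0505]
tool_rot: [3.132, -0.225, 0.003]
wrist_force: [0.6, -0.8, 0.0]
gripper_width: 0.0003
gripper_force: 0.0
time_s: 43.7
ee_pos: [0.4574, -0.3568, 0.0508]
tool_rot: [3.132, -0.226, 0.004]
wrist_force: [-0.4, -0.9, 0.2]
gripper_width: -0.0003
gripper_force: 0.0
t 43.7 p [ 0.4574 -0.3568  0.0508] F [-0.4 -0.9  0.2] w -0.0003 g 0.0
[[ 0.99  -0.143  0.003]
 [-0.143 -0.99  -0.002]
 [ 0.003  0.001 -1.   ]]
q [ 0.72  0.44 -0.14  1.71  0.07  0.99 -1.16]
ROW [ 0.1 -0.2 -0.2] [-0.0001  0.0026  0.0273] n 1.0
```

```bash
python3 -m jog '[[0,0,0,0,0.0026,0.01,0],[0,0,0,0,0.0026,0.02,0],[0,0,0,0,0.0026,0.026,0],[0,0,0,0,0.0026,0.028,0],[0,0,0,0,0.0026,0.0285,0],[0,0,0,0,0.0026,0.029,0],[0,0,0,0,0.0026,0.0295,0],[0,0,0,0,0.0026,0.0295,0],[0,0,0,0,0.0026,0.0295,0]]'
```

```text
time_s: 44.45
ee_pos: [0.4551, -0.3586, 0.0197]
tool_rot: [-3.133, 0.226, 0.002]
wrist_force: [-5.0, 2.5, 8.4]
gripper_width: -0.0001
gripper_force: 4.6
```

```bash
python3 -m jog '[[0,0,0,0,0,0,0],[0,0,0,0,0,0,0],[0,0,0,0,0,0,0],[0,0,0,0,0,0,0],[0,0,0,0,0,0,0]]'
python3 -m jog '[[0,0,0,0,0,-0.01,0],[0,0,0,0,0,-0.04,0],[0,0,0,0,0,-0.08,0],[0,0,0,0,0,-0.12,0],[0,0,0,-0.02,0,-0.16,0],[0,0,0,-0.02,0,-0.18,0],[0,0,0,-0.02,0,-0.18,0],[0,0,0,-0.02,0,-0.18,0],[0,0,0,-0.02,0,-0.18,0],[0,0,0,-0.02,0,-0.18,0]]'
python3 - <<'E'
from h import *
st()
p,d=grab_frame('side');np.savez('last_side.npz',p=p,d=d);n='side'
print([dep(n,*pix(n,X)).round(3) for X in((.48,.03,.118),(.61,-.27,.03),(.54,-.25,.03))])
print(finish_job())
E
```

```text
time_s: 44.87
ee_pos: [0.4552, -0.3585, 0.0196]
tool_rot: [-3.133, 0.226, 0.002]
wrist_force: [-4.7, 2.5, 9.5]
gripper_width: -0.0003
gripper_force: 4.5
time_s: 45.7
ee_pos: [0.4357, -0.3552, 0.1978]
tool_rot: [-3.132, 0.225, 0.004]
wrist_force: [-0.4, -0.5, -0.3]
gripper_width: 0.0004
gripper_force: 0.0
t 45.7 p [ 0.4357 -0.3552  0.1978] F [-0.4 -0.5 -0.3] w 0.0004 g 0.0
[[ 0.99  -0.143 -0.002]
 [-0.143 -0.99   0.002]
 [-0.002 -0.002 -1.   ]]
q [ 0.74  0.27 -0.14  1.59  0.04  1.28 -1.12]
[array([0.48 , 0.029, 0.117]), array([ 0.61 , -0.268,  0.031]), array([ 0.504, -0.023,  0.148])]
the job is handed in; nothing more can be done
None
```

The job is handed in at about 46 s, with no verdict returned: tare was pressed at about 7 N, all four biscuits are in the box under the seated lid, the empty scoop is back on the scale, off was pressed at about 9 N, and the arm never went near the jar, bowl or mug.

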